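# Ready the panel rack and hold its gate

## Robot

A 6-joint arm with a two-finger parallel gripper is mounted at the origin on the work surface. World frame = base frame: x ahead of the robot, y to its left, z up, the work surface at z = 0. Lengths are in mm, angles in degrees, forces in N, time in s.
With the tool pointing down it reaches from about 350 to 850 mm from the base axis. Payload 8.1 kg.
Tool frame: the origin (TCP) lies between the finger pads; the fingertips stand 22 mm ahead of it and the grasp point (between the pads) lies 3 mm ahead of it; z points along the fingers, y is the direction in which the jaws open and shut (so a half turn about z gives the same grasp; the last joint's range is limited). The gripper opens to 85 mm and grips with 20 to 120 N. Pads are 22 mm wide; open, the fingers measure 114 mm over their backs; the gripper's body (76 mm by 85 mm) begins 54 mm behind the grasp point. The pads swing forward as they close: fully open they stand 13 mm farther back than shut.
Start: joints at [-68.549, 7.471, 85.268, -0, 87.261, -4.893], TCP at [266.281, -537.68, 253.292] pointing down, gripper open.
Joint ranges: [-169.43, 169.43], [-51.17, 129.36], [1.28, 143.12], [-76.62, 256.62], [0, 156.53], [-152.29, 152.29]. Speed limits (degrees/s): [136.94, 136.94, 159.86, 180, 180, 180].

## Interface

Orientations are given as [roll, pitch, yaw] about the fixed x, y, z axes, in that order (R = Rz(yaw) Ry(pitch) Rx(roll)).
In Python, from bench import r gives the robot as it stands.
- The arm moves only by the tool drive_tool, never from a script. Its argument "moves" is a list of rows, each a list of 2 entries, a list of its own where there are three numbers: the shift along the world's x, y, z in mm, then the turn about the world's z in degrees. A call has exactly 8 rows; each row is the pose to reach, as a shift and turn from the pose commanded when the call began; what a row does not reach only later rows make up. A row lasts 1/12 s, in which the tool goes at most 41.7 mm and 7.16 degrees, less where a joint would pass 70% of its speed; a pose out of reach is approached as far as the arm can. A call with a gripper value outside its range is refused whole. "fingers" is the finger opening in mm, from 0 to 85.4, set as the call begins (left out, the last holds). The fingers move at their own pace and stop on an object; "squeeze" is the grip in N (left out, the last holds). Time passes only in rows, so rows that repeat a pose let the fingers close, or fill a call up. It gives the time, the measured TCP pose, the force and the opening at its end, in the units of the state.
- r.sense(): the state, without advancing time (a new reading comes with each control period).
- r.snapshot(name): name is "scene" or "top" or "wrist"; returns a dict with "pixels" (480x640x3 uint8, red, green, blue), "camera_matrix" (3x3 intrinsics, pixels), "xyz" and "orientation" of the camera in the world. Camera axes: x right, y down, z forward; pixel columns grow to the right and rows downward; lengths in mm; the calibration is good to about 2 mm. A picture is of the moment at which its call begins. There is no depth.
- r.hand_in(): hands the job in, once; it reports no verdict.
The state is a dict: "time": time; "joint_pos": joint angles; "qd": joint speeds; "joint_efforts": joint torques, N m; "tool_pos": TCP position; "tcp_rot": TCP orientation; "ft_force": force on the tool from outside, world axes, zero at the start; "wrist_torque": the same for the moment, N m; "finger_gap": finger opening in mm.
Only numpy, scipy, OpenCV 4.12 (cv2) and the standard library are available. Lean on these libraries where they do the work, as an engineer would, in place of code of your own. Each camera call takes 0.05 s, during which the arm holds its last target.

## Task

Get the panel rack ready for the carver: drop the two turned pegs, one at a time, into the two bores in its floor so that each stands with its collar down on the floor. Then squeeze the catch on the fixed post fully together, it stays that way, and only after that squeeze the catch on the gate itself and, with it squeezed, swing the gate out past its detent to wide open (at least 75 degrees). The gate would swing back by itself, so finish while still holding it wide open with the gripper; leave everything else on the bench undisturbed.

Things in the scene. Friction and masses are not known exactly. Their poses are not given: they have to be found in the camera images.
- rack: wooden rack fixed to the bench. Base 300 x 180 x 40 mm; its top is the floor with two bores; low fences on three sides reach 75 above the table; along its -y side a slatted gate stands between two posts 110 tall. Origin on the table under its middle; x along the shut gate from hinge post to latch post, y away from the gate into the rack, z up. Sizes in mm throughout
- bore1 (a point): middle of the mouth of the bore nearer the hinge post, 40 above the table: round, 29 wide, 30 deep
- bore2 (a point): middle of the mouth of the other bore, nearer the latch post: the same size, 85 from bore1
- peg_a: loose turned wooden peg standing on the table, 104 tall: tenon 24 in diameter, 28 long, then a collar 38 in diameter (28 to 36 above the foot), a thin neck, a square head 28 x 28 from 72 to 104, to grip it by. Origin: middle of the foot's underside, z up, x and y square to the head. Seated, the collar is on the floor and the origin is 12 above the table. Either peg fits either bore
- peg_b: the second peg, the same in every way
- post_catch_mid (a point): middle of the catch on the fixed latch post beyond the gate's free end, 147 above the table; squeeze it first. Two upright steel tabs, 8 thick, 24 wide, from 112 to 164 above the table, 50 apart over their outer faces; pinched, each moves 9 inwards, both equally (32 over the outer faces). They face along the rack's x; this point has the rack's axes
- post_catch (a joint): how far each tab of the post's catch is squeezed in, m: 0 out (its bolt bars the gate), 0.009 fully in. Free of the gate from 0.006. Takes about 5 N, stays where it is left
- gate_catch_mid (a point): middle of the catch on top of the gate, 147 above the table, 130 from the hinge axis, 90 from the post's catch when shut; squeeze it second and swing the gate by it. Two steel tabs of the same sizes and travel as those of the post's catch, facing along the gate. The point turns with the gate; its x axis points along the gate away from the hinge
- gate_catch (a joint): how far each tab of the gate's catch is squeezed in, m: 0 out (its bolt bars the gate), 0.009 fully in, free from 0.006. Sprung: 3 to 6 N a tab, comes out again when released
- gate_hinge (a point): on the gate's upright hinge axis, 110 above the table, on top of the hinge post; axes as the rack
- gate (a joint): gate angle, rad: 0 shut, grows as it swings out away from the rack (clockwise from above), stop at 1.45. A detent resists from about 0.45 to 0.75 (up to about 5 N at the catch); past it a closing spring (2 to 3 N at the catch) pulls the gate back to rest against the detent near 1.05, so it stays wide (over 1.3) only while held. Gate 178 long, 110 tall
- gouge_a: bystander: carving gouge 230 long, 22 tall, lying between the pegs
- gouge_b: bystander: carving gouge 250 long, lying on the table
- gouge_c: bystander: short carving gouge 210 long with a white handle
- mallet: bystander: wooden mallet lying down, head 75 x 120 x 75, handle 210 long
- wax_tin: bystander: steel tin 84 in diameter, 50 tall
- sanding_block: bystander: cork block 110 x 65 x 35
- carved_panel: bystander: dark carved panel 200 x 150 x 31 lying flat
Not all that is in view belongs to the job. Leave any turquoise look-alike of the peg_b alone.

How it is judged:
By the outcome, as a careful person would: the job done as asked, in the order asked, and still so for the second after the job is handed in, while the arm keeps its last pose, push and grip.
It also fails if it takes over 72 s, if anything falls off the work surface, if the arm or the gripper's body presses on something with over 40 N, if the wrist force passes 120 N, or if a joint passes its speed limit or range.

## Working session

There is one attempt and no reset: what is moved stays moved. The work goes in short steps, Python scripts to look and compute and a tool call to move; the robot and the scene stay as the last step left them, time stands still between calls to the robot, and variables do not carry over. Pictures are saved under pics/ and viewed, and the job is handed in when it is done.

Besides the shell and the picture viewer there is one more tool, called by a JSON object that holds its "fn" and its "kwargs", one argument or row to a line. drive_tool: Moves the arm, as the interface text tells. Its arguments: {"type":"object","properties":{"moves":{"type":"array","items":{"type":"array"}},"fingers":{"type":"number"},"squeeze":{"type":"number"}},"required":["moves"]}

```bash
mkdir -p pics; ls; cat > h.py <<'E'
import numpy as np, cv2, pickle
from bench import r
from scipy.spatial.transform import Rotation as R
def snap(name,fn):
    s=r.snapshot(name); pickle.dump(s,open(f'pics/{fn}.pkl','wb'))
    cv2.imwrite(f'pics/{fn}.png',cv2.cvtColor(s['pixels'],cv2.COLOR_RGB2BGR)); return s
def load(fn): return pickle.load(open(f'pics/{fn}.pkl','rb'))
def rot(s):
    o=np.array(s['orientation'],float)
    return o if o.shape==(3,3) else R.from_euler('xyz',o,degrees=True).as_matrix()
def pix(s,u,v,z):
    K=np.array(s['camera_matrix']); d=rot(s)@np.linalg.solve(K,[u,v,1.]); c=np.array(s['xyz'])
    return c+d*(z-c[2])/d[2]
def proj(s,P):
    K=np.array(s['camera_matrix']); p=K@(rot(s).T@(np.atleast_2d(P)-np.array(s['xyz'])).T); return (p[:2]/p[2]).T
def crop(fn,x0,y0,w,h,f,out):
    im=cv2.imread(f'pics/{fn}.png')[y0:y0+h,x0:x0+w]; cv2.imwrite(f'pics/{out}.png',cv2.resize(im,None,fx=f,fy=f,interpolation=cv2.INTER_CUBIC))
E
python3 - <<'E'
from h import *
for n in ['scene','top','wrist']:
    s=snap(n,n+'0'); print(n,s['camera_matrix'],s['xyz'],s['orientation'])
print(r.sense())
E
```

```text
pics
scene [[546.2545567    0.         323.01598419]
 [  0.         546.2545567  242.56202578]
 [  0.           0.           1.        ]] [1358.20618573 -507.76331294 1170.11854077] [-138.67026778    0.75069975   55.7689341 ]
top [[585.37390561   0.         319.4609482 ]
 [  0.         585.37390561 252.02879543]
 [  0.           0.           1.        ]] [ 259.08042116  -26.5137398  1693.31083853] [-169.23340551    0.52278058  -91.24213641]
wrist [[340.34729122   0.         315.85311677]
 [  0.         340.34729122 236.23479257]
 [  0.           0.           1.        ]] [ 327.20062429 -507.04042618  372.15921071] [ 1.64815646e+02  2.69658721e-02 -6.36261253e+01]
{'time': 0.15, 'joint_pos': array([-6.85514003e+01,  7.50592021e+00,  8.53152959e+01, -4.69181584e-04,
        8.72635175e+01, -4.89029106e+00]), 'qd': array([-0.11155879, -0.10784448, -0.28802311,  0.06982266,  0.02577109,
       -0.05950945]), 'joint_efforts': array([ 4.68175185e-04, -5.70065689e+01, -5.01158774e+01, -2.22360759e-04,
        9.50116315e-03, -7.54459825e-05]), 'tool_pos': array([ 266.10266835, -537.31159023,  252.47421812]), 'tcp_rot': array([-1.79915535e+02, -6.75647347e-03,  2.63389085e+01]), 'ft_force': array([ 0.49843472,  0.41134687, -0.76195619]), 'wrist_torque': array([ 0.04458197, -0.02018998,  0.01293725]), 'finger_gap': 85.47838662870949}
```

View pics/scene0.png

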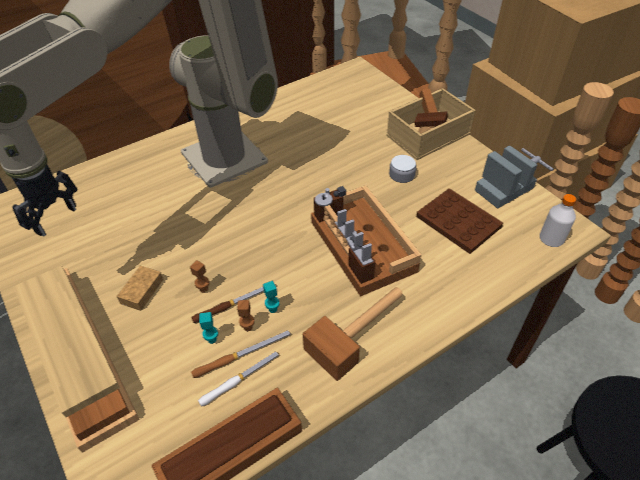

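View pics/top0.png

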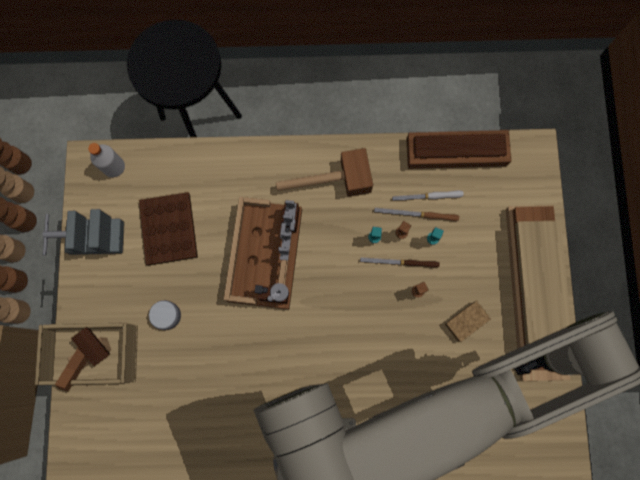

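View pics/wrist0.png

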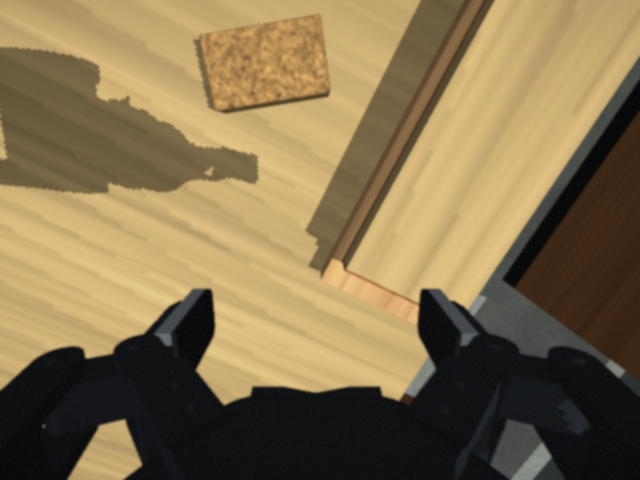

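In the top view the pegs could be the brown pieces at (420,289) and (403,230), or the turquoise ones at (376,236) and (435,237). I choose the two brown ones, since the gouge lies between them. In the scene view they are at (200,275) and (245,315). I'll check that in close crops.

```bash
python3 - <<'E'
from h import *
crop('top0',350,200,110,110,7,'c1')
crop('top0',215,185,100,130,6,'c2')
crop('scene0',180,240,120,110,6,'c3')
crop('scene0',295,175,140,120,6,'c4')
E
```

```text
(no output)
```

View pics/c1.png

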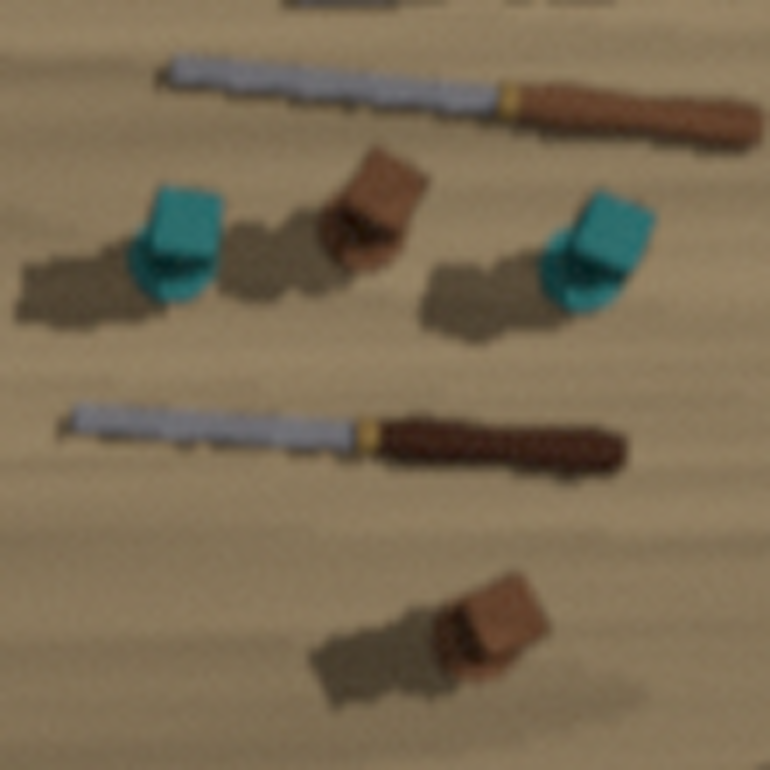

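View pics/c2.png

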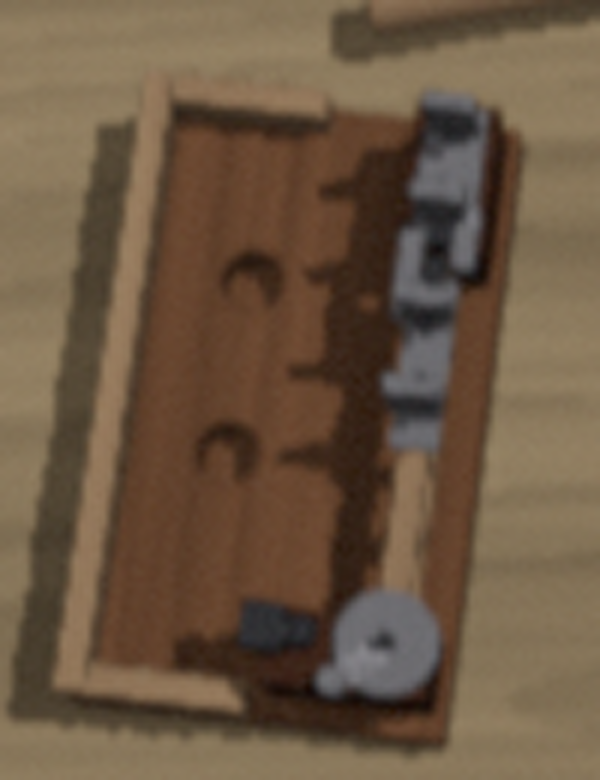

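View pics/c3.png

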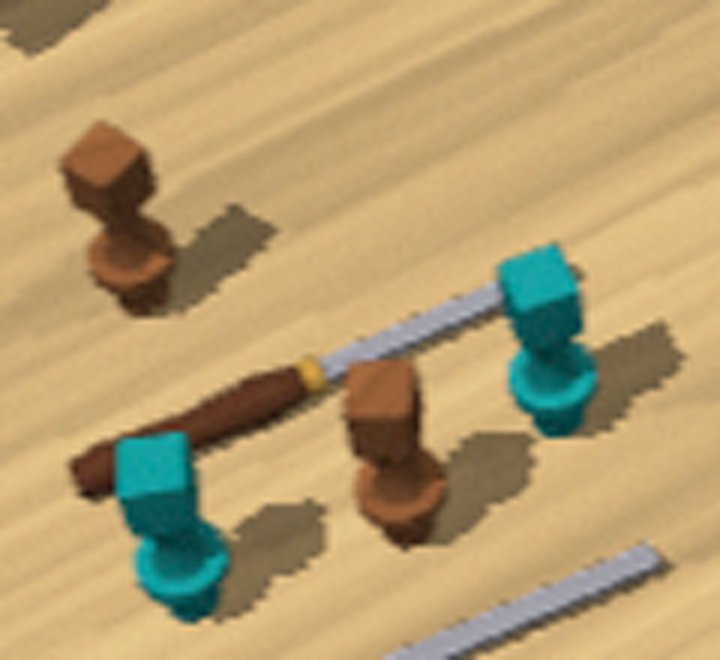

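View pics/c4.png

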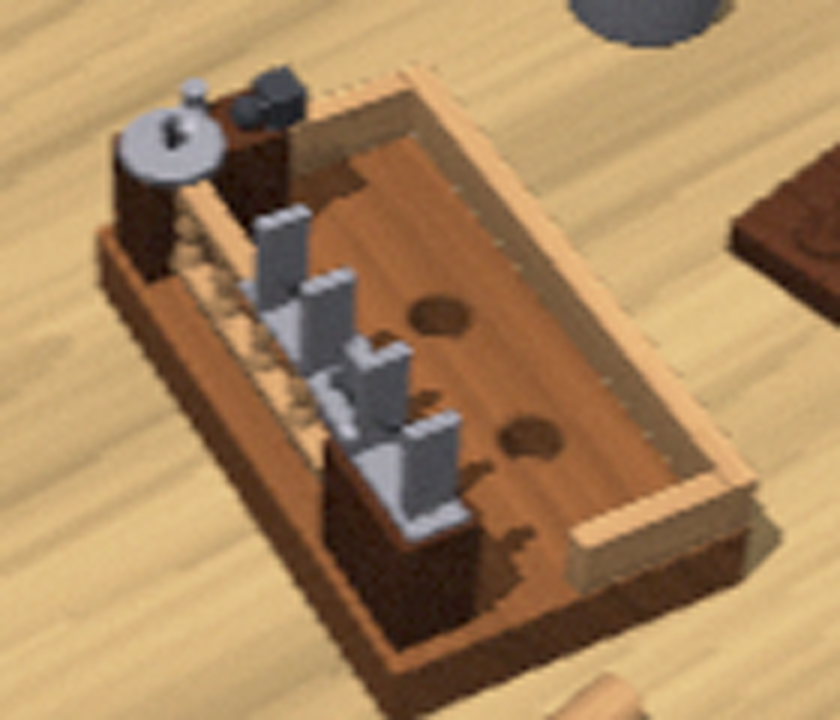

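```bash
cat > fit.py <<'E'
from h import *
from scipy.optimize import least_squares
T=load('top0');S=load('scene0')
def full(ox,oy,f,pts): return (np.array(pts,float)+.5)/f-.5+[ox,oy]
c1=lambda p:full(350,200,7,p); c2=lambda p:full(215,185,6,p); c3=lambda p:full(180,240,6,p); c4=lambda p:full(295,175,6,p)
for nm,a,b in [('far',[(375,147),(430,182),(391,228),(340,195)],[(357,363),(410,363),(416,410),(348,410)]),('near',[(515,572),(550,628),(500,657),(465,605)],[(102,122),(152,158),(105,187),(60,160)])]:
    A=np.array([pix(T,*q,104)[:2] for q in c1(a)]);B=np.array([pix(S,*q,104)[:2] for q in c3(b)])
    print(nm,A.mean(0),B.mean(0)); 
    for Q in(A,B):
        e=np.roll(Q,-1,0)-Q; print('  sides',np.hypot(*e.T).round(1),'ang',(np.degrees(np.arctan2(e[:,1],e[:,0]))%90).round(1))
obs=[(T,c2([(520,130)])[0],('c',150,-90,40)),(T,c2([(150,72)])[0],('c',150,90,75)),(T,c2([(55,690)])[0],('c',-150,90,75)),
(S,c4([(395,668)])[0],('c',150,-90,40)),(S,c4([(100,232)])[0],('c',-150,-90,40)),(S,c4([(755,483)])[0],('c',150,90,75)),(S,c4([(410,65)])[0],('c',-150,90,75)),
(S,c4([(439,316)])[0],('b',0)),(S,c4([(531,438)])[0],('b',85)),(T,c2([(230,450)])[0],('b',0)),(T,c2([(252,278)])[0],('b',85)),
(S,c4([(284,213)])[0],('g',-21,164)),(S,c4([(329,277)])[0],('g',21,164)),(S,c4([(384,350)])[0],('g',69,164)),(S,c4([(432,420)])[0],('g',111,164)),
(T,c2([(450,98)])[0],('g',111,164)),
(T,c2([(385,643)])[0],('g',-130,115)),(S,c4([(170,145)])[0],('g',-130,115))]
def pt(p,k):
    x,y,th,bx,by,gx,gy=p
    if k[0]=='c': q=k[1:]
    elif k[0]=='b': q=(bx+k[1],by,40)
    else: q=(gx+k[1],gy,k[2])
    c,s=np.cos(th),np.sin(th); return np.array([x+c*q[0]-s*q[1],y+s*q[0]+c*q[1],q[2]])
def res(p): return np.concatenate([proj(s,pt(p,k))[0]-o for s,o,k in obs])
if __name__=='__main__':
    f=least_squares(res,[480,60,-.1,-50,20,20,-60],loss='soft_l1',x_scale=[10,10,.1,10,10,10,10]);p=f.x
    print(p.round(2),np.degrees(p[2])); print(res(p).reshape(-1,2).round(1))
    for n,k in [('bore1',('b',0)),('bore2',('b',85)),('gmid',('g',0,147)),('pmid',('g',90,147)),('hinge',('g',-130,110))]: print(n,pt(p,k).round(1))
E
python3 fit.py
```

```text
far [ 628.5427506  -256.56567859] [ 627.39857953 -255.82435889]
  sides [25.8 24.6 24.  24.3] ang [55.  48.2 54.6 52.4]
  sides [21.1 23.  26.8 22.5] ang [55.2 66.8 55.3 52.6]
near [ 456.54359179 -296.2798227 ] [ 457.84055646 -295.41416911]
  sides [25.5 22.8 24.2 23.7] ang [29.1 28.5 31.2 31.8]
  sides [31.1 23.2 25.7 25.1] ang [16.3  7.1 21.1 20.5]
[ 5.7402e+02  1.4006e+02 -1.4000e-01 -2.3780e+01  3.0970e+01  1.2380e+01
 -6.2050e+01] -7.87104143159016
[[ 0.5  0.2]
 [-0.5 -0.2]
 [ 0.1  0.4]
 [-0.3  1.9]
 [-1.4  0. ]
 [ 0.7 -0.5]
 [ 1.9 -0.4]
 [ 0.1  0.6]
 [ 0.2  0.6]
 [-0.3  0.5]
 [ 0.1  0.5]
 [-0.2  0.9]
 [-0.   0.7]
 [-0.1  1.1]
 [ 0.2  0.8]
 [-1.   1.8]
 [-0.2  1.3]
 [ 0.3 -0.3]]
bore1 [554.7 174.   40. ]
bore2 [638.9 162.3  40. ]
gmid [577.8  76.9 147. ]
pmid [666.9  64.6 147. ]
hinge [449.   94.7 110. ]
```

The crops confirm it: both brown pieces have the same turned shape and square head, and the turquoise ones are decoys. The rack fit agrees to about 1 px. I'll go above the near peg first.

{"fn": "drive_tool", "kwargs": {
  "moves": [
    [[24, 30, 0], 0],
    [[48, 60, 0], 0],
    [[72, 90, 0], 0],
    [[96, 120, 0], 0],
    [[120, 150, 0], 0],
    [[144, 180, 0], 0],
    [[168, 210, 0], 0],
    [[191, 241, 0], 0]
  ],
  "fingers": 70
}}

```text
time: 0.82
tool_pos: [458.1, -295.0, 253.1]
tcp_rot: [-180.0, 0.0, 26.3]
ft_force: [1.2, -1.4, 0.3]
finger_gap: 70.0
```

```bash
python3 - <<'E'
from h import *
s=snap('wrist','w1'); print(r.sense()['tool_pos'],r.sense()['tcp_rot'],r.sense()['finger_gap'])
print(proj(s,[[457,-296,104],[628,-256,104]]))
E
```

```text
[ 461.73147129 -289.41430008  253.10723121] [-179.86979644   -0.20891112   26.55994161] 69.78933517646838
[[316.14627908 232.1240401 ]
 [374.78437273  -9.74403076]]
```

View pics/w1.png

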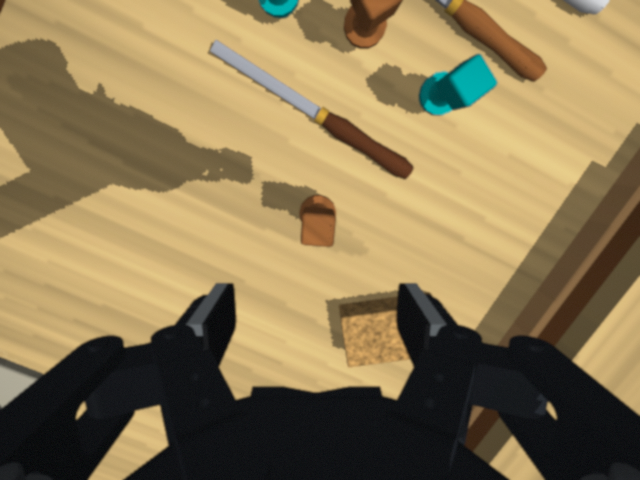

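```bash
python3 - <<'E'
from h import *
crop('w1',280,180,80,80,8,'w1c')
E
```

```text
(no output)
```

View pics/w1c.png

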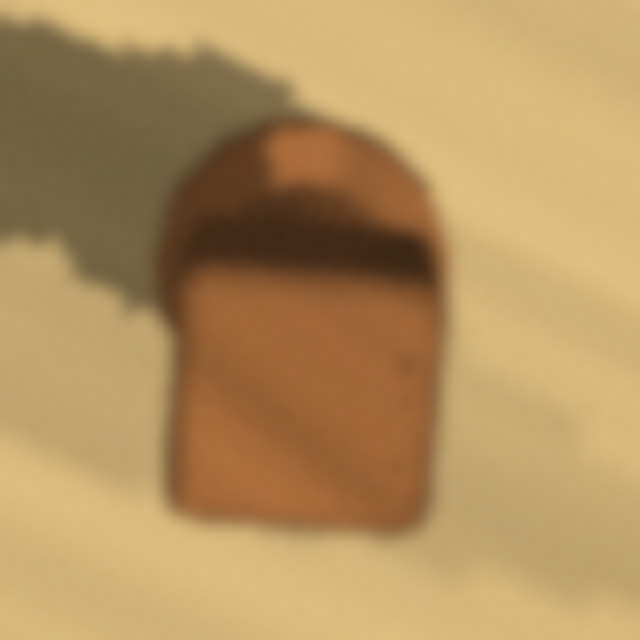

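```bash
python3 - <<'E'
from h import *
s=load('w1'); P=(np.array([(180,265),(440,280),(428,530),(170,515)])+.5)/8-.5+[280,180]
Q=np.array([pix(s,*p,104)[:2] for p in P]); e=np.roll(Q,-1,0)-Q
print(Q.mean(0),np.hypot(*e.T),np.degrees(np.arctan2(e[:,1],e[:,0]))%90, s['xyz'],s['orientation']); print(r.sense()['time'],r.sense()['tool_pos'])
E
```

```text
[ 459.55500347 -296.08097706] [26.18502111 26.27692881 26.63755837 26.21461102] [22.99161316 24.49040021 22.87464595 23.50483515] [ 519.09648689 -264.63725866  372.9007217 ] [ 1.64803484e+02 -6.09299952e-02 -6.36358215e+01]
0.8667 [ 461.73147129 -289.41430008  253.10723121]
```

{"fn": "drive_tool", "kwargs": {
  "moves": [
    [[1, 1, -10], -3],
    [[1, 1, -40], -3],
    [[1, 1, -70], -3],
    [[1, 1, -100], -3],
    [[1, 1, -130], -3],
    [[1, 1, -155], -3],
    [[1, 1, -163], -3],
    [[1, 1, -163], -3]
  ]
}}

```text
time: 1.53
tool_pos: [456.3, -294.4, 87.3]
tcp_rot: [-179.7, 0.2, 23.3]
ft_force: [0.3, 0.4, -0.6]
finger_gap: 69.7
```

{"fn": "drive_tool", "kwargs": {
  "moves": [
    [[0, 0, 0], 0],
    [[0, 0, 0], 0],
    [[0, 0, 0], 0],
    [[0, 0, 0], 0],
    [[0, 0, 0], 0],
    [[0, 0, 0], 0],
    [[0, 0, 0], 0],
    [[0, 0, 0], 0]
  ],
  "fingers": 20,
  "squeeze": 50
}}

```text
time: 2.2
tool_pos: [459.5, -296.6, 92.6]
tcp_rot: [179.8, -0.1, 23.3]
ft_force: [-1.1, 0.3, 7.3]
finger_gap: 27.2
```

{"fn": "drive_tool", "kwargs": {
  "moves": [
    [[0, 0, 10], 0],
    [[0, 0, 35], 0],
    [[0, 0, 65], 0],
    [[0, 0, 100], 0],
    [[0, 0, 135], 0],
    [[0, 0, 170], 0],
    [[0, 0, 200], 0],
    [[0, 0, 200], 0]
  ]
}}

```text
time: 2.87
tool_pos: [460.5, -297.4, 299.9]
tcp_rot: [179.3, -0.4, 23.4]
ft_force: [0.5, -1.2, 0.2]
finger_gap: 27.8
```

{"fn": "drive_tool", "kwargs": {
  "moves": [
    [[10, 25, 0], 0],
    [[24, 61, 0], 0],
    [[38, 97, 0], 0],
    [[52, 133, 0], 0],
    [[66, 169, 0], 0],
    [[80, 205, 0], 0],
    [[94, 241, 0], 0],
    [[108, 277, 0], 0]
  ]
}}

```text
time: 3.53
tool_pos: [566.6, -16.8, 291.3]
tcp_rot: [180.0, -0.1, 23.3]
ft_force: [1.1, -0.1, -1.3]
finger_gap: 27.5
```

{"fn": "drive_tool", "kwargs": {
  "moves": [
    [[14, 36, 0], 0],
    [[28, 72, 0], 0],
    [[42, 108, 0], 0],
    [[56, 144, 0], 0],
    [[66, 168, 0], 0],
    [[71, 179, 0], 0],
    [[72, 181, 0], 0],
    [[72, 181, 0], 0]
  ]
}}

```text
time: 4.2
tool_pos: [638.2, 162.4, 290.4]
tcp_rot: [180.0, 0.0, 23.4]
ft_force: [0.5, 0.2, -0.4]
finger_gap: 27.5
```

```bash
python3 - <<'E'
from h import *
s=snap('wrist','w2');snap('scene','s2'); q=r.sense();print(q['tool_pos'],q['tcp_rot'],q['finger_gap'],q['ft_force'])
print(proj(s,[[638.9,162.3,40],[554.7,174,40]]))
crop('s2',290,100,200,200,3,'s2c')
E
```

```text
[638.11192176 160.84132924 290.54413222] [1.79967560e+02 1.60262601e-02 2.32819782e+01] 27.58466764953037 [-0.55765252 -0.16624021  0.59953742]
[[315.85228072 207.25541815]
 [277.65172116 269.20284915]]
```

View pics/w2.png

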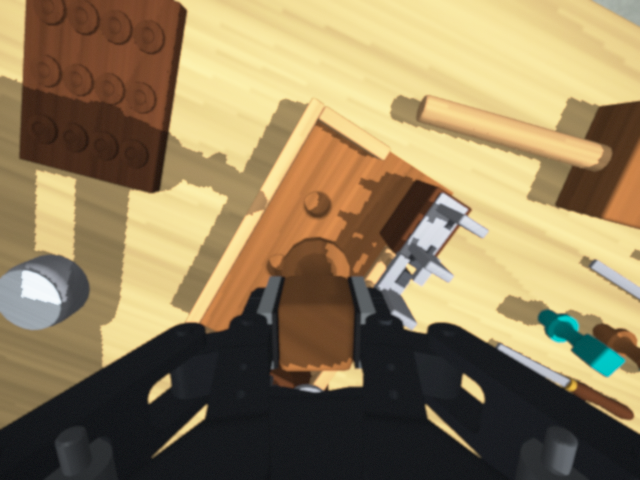

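View pics/s2c.png

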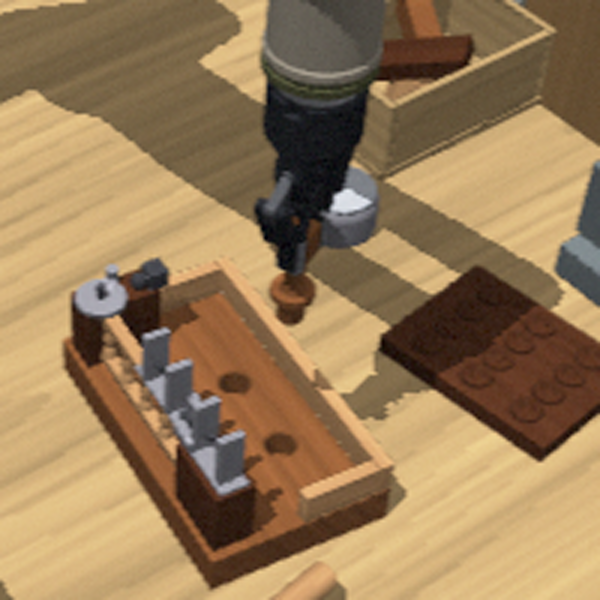

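```bash
python3 - <<'E'
from h import *
crop('w2',260,170,120,120,6,'w2c')
s=load('w2'); print(s['xyz'],s['orientation'])
E
```

```text
[700.6880822  189.6745143  410.16026106] [ 1.64786955e+02 -8.54958960e-02 -6.65723148e+01]
```

View pics/w2c.png

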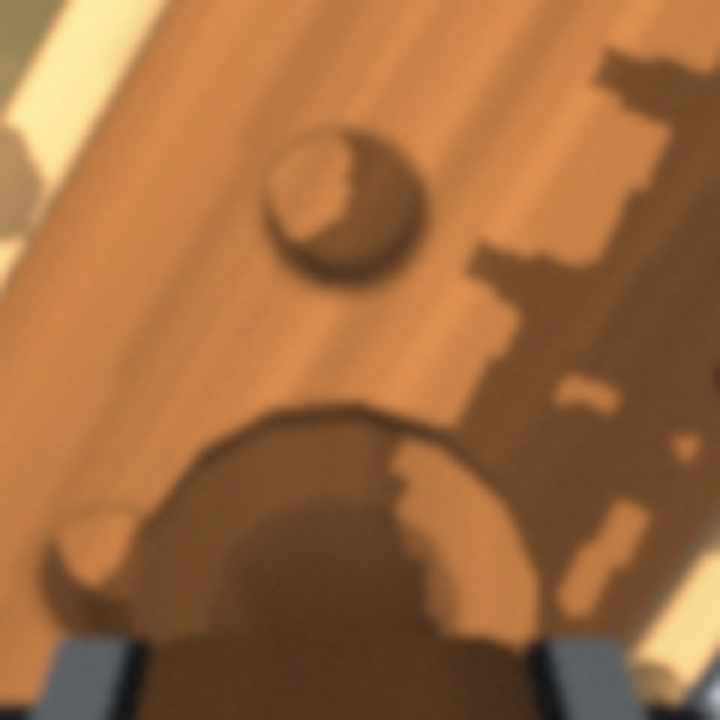

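```bash
python3 - <<'E'
from h import *
from scipy.optimize import least_squares
s=load('w2'); f=lambda p:(np.array(p,float)+.5)/6-.5+[260,170]
print('bore2',pix(s,*f((345,207)),40), 'bore rad',[np.linalg.norm(pix(s,*f(q),40)-pix(s,*f((345,207)),40)) for q in [(263,207),(427,207),(345,127),(345,287)]])
A=f([(160,520),(200,458),(275,415),(335,403),(400,415),(460,440),(515,510),(540,580)])
for z in (230,234,238):
    P=np.array([pix(s,*q,z)[:2] for q in A])
    g=least_squares(lambda c:np.hypot(*(P-c[:2]).T)-19,[638,161]); h=least_squares(lambda c:np.hypot(*(P-c[:2]).T)-c[2],[638,161,19])
    print(z,g.x,np.abs(g.fun).max(),h.x)
E
```

```text
bore2 [642.6770132  162.46231668  40.        ] bore rad [np.float64(15.0170945517162), np.float64(15.018912929963358), np.float64(14.651247080628753), np.float64(14.95879497121414)]
230 [637.98818796 161.99811042] 0.4899429377666742 [638.59917162 162.14985558  18.49713359]
234 [638.86551665 162.48503698] 0.7471399196726338 [639.97769787 162.76097059  18.0864518 ]
238 [639.74162713 162.97192829] 0.9895535544216472 [641.35622405 163.37208554  17.67577006]
```

{"fn": "drive_tool", "kwargs": {
  "moves": [
    [[1, 0, -15], 0],
    [[1, 0, -35], 0],
    [[1, 0, -60], 0],
    [[1, 0, -85], 0],
    [[1, 0, -100], 0],
    [[1, 0, -110], 0],
    [[1, 0, -110], 0],
    [[1, 0, -110], 0]
  ]
}}

```text
time: 4.97
tool_pos: [639.2, 161.2, 180.7]
tcp_rot: [180.0, 0.0, 23.3]
ft_force: [-0.3, -0.1, -0.6]
finger_gap: 27.5
```

```bash
python3 - <<'E'
from h import *
s=snap('wrist','w3');snap('scene','s3'); snap('top','t3');q=r.sense();print(q['tool_pos'],q['tcp_rot'],q['finger_gap'],q['ft_force'])
crop('w3',230,120,160,160,5,'w3c')
crop('s3',340,170,100,100,8,'s3c')
E
```

```text
[640.37284124 162.16221001 182.55535891] [179.95716232  -0.18025008  23.31940846] 27.317816547816708 [-0.58599638  0.34304884 -0.7423829 ]
```

View pics/w3c.png

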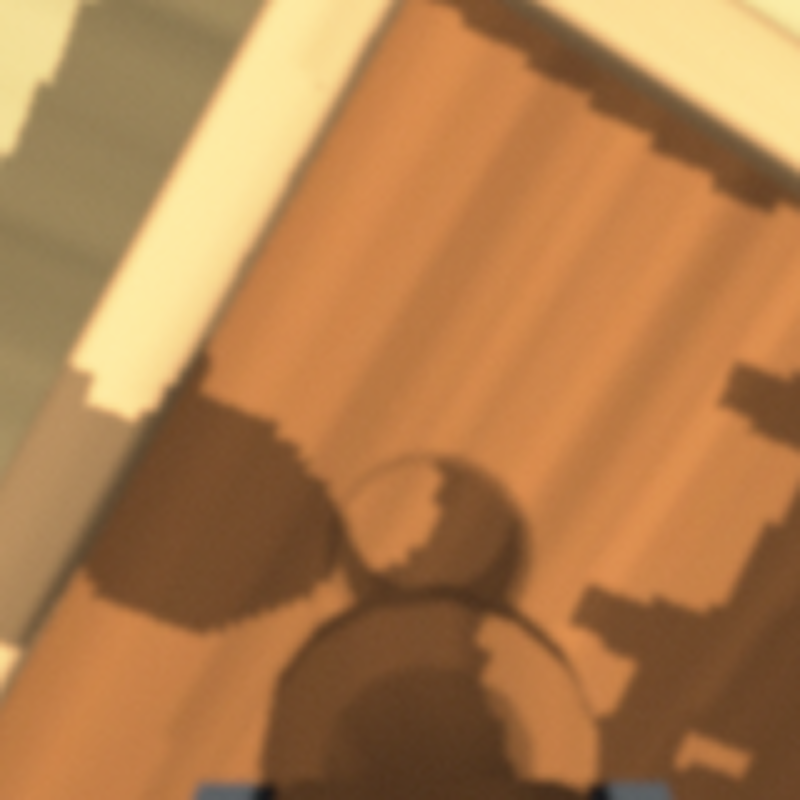

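View pics/s3c.png

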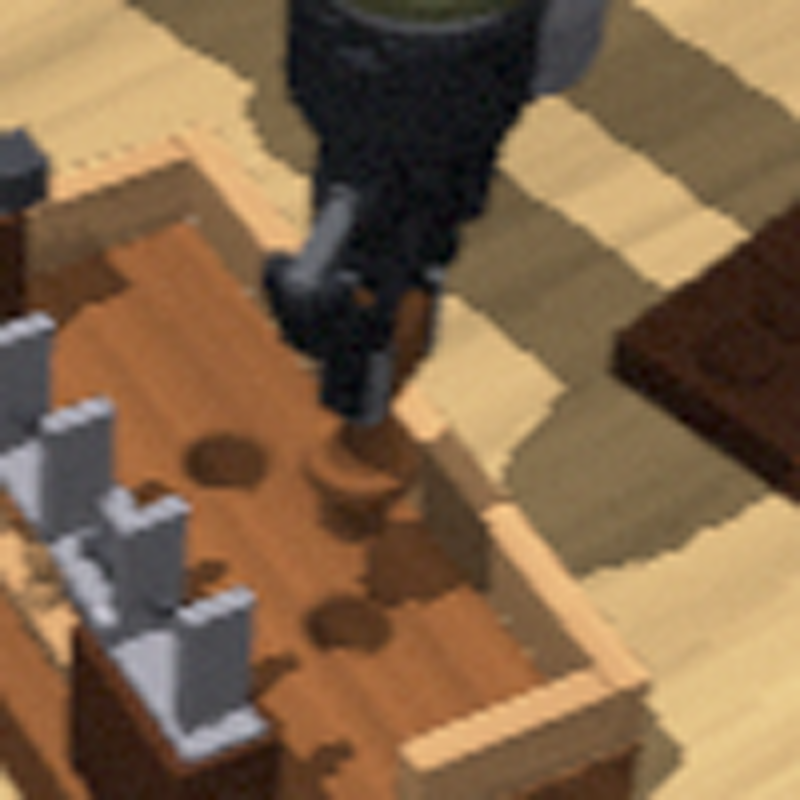

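```bash
python3 - <<'E'
from h import *
from scipy.optimize import least_squares
def circ(s,A,z,r):
    def f(c):
        t=np.linspace(0,2*np.pi,400); C=proj(s,np.c_[c[0]+r*np.cos(t),c[1]+r*np.sin(t),0*t+z])
        return np.min(np.hypot(C[None,:,0]-A[:,None,0],C[None,:,1]-A[:,None,1]),1)
    c0=pix(s,*A.mean(0),z)[:2]; g=least_squares(f,c0,diff_step=1e-4); return g.x.round(2),g.fun.max().round(2)
s=load('w3'); f=lambda p:(np.array(p,float)+.5)/5-.5+[230,120]
print('w bore',circ(s,f([(345,500),(365,475),(400,458),(430,455),(465,462),(500,485),(520,515),(527,550),(515,590)]),40,14.5))
for z in (116,118,120): print('w collar',z,circ(s,f([(268,740),(280,690),(305,648),(345,613),(390,596),(430,590),(480,600),(530,625),(575,670),(598,720)]),z,19))
s=load('s3'); f=lambda p:(np.array(p,float)+.5)/8-.5+[340,170]
print('s bore2',circ(s,f([(305,625),(318,645),(345,655),(375,650),(392,630),(380,608),(350,597),(320,603)]),40,14.5))
print('s collar bottom', circ(s,f([(306,470),(315,490),(335,503),(365,506),(400,497),(415,475)]),118,19))
print('s foot', circ(s,f([(325,530),(340,541),(360,543),(378,533)]),90,12))
E
```

```text
w bore (array([642.8 , 162.63]), np.float64(1.01))
w collar 116 (array([637.54, 160.35]), np.float64(0.65))
w collar 118 (array([638.04, 160.54]), np.float64(0.65))
w collar 120 (array([638.51, 160.69]), np.float64(0.67))
s bore2 (array([637.53, 162.92]), np.float64(0.39))
s collar bottom (array([634.38, 163.35]), np.float64(0.36))
s foot (array([631.84, 164.41]), np.float64(0.19))
```

{"fn": "drive_tool", "kwargs": {
  "moves": [
    [[1, 0, -10], 0],
    [[2, 1, -20], 0],
    [[2, 1, -30], 0],
    [[2, 1, -38], 0],
    [[2, 1, -42], 0],
    [[2, 1, -42], 0],
    [[2, 1, -42], 0],
    [[2, 1, -42], 0]
  ]
}}

```text
time: 5.78
tool_pos: [641.6, 163.4, 138.7]
tcp_rot: [180.0, -0.0, 23.3]
ft_force: [0.2, -0.6, 0.3]
finger_gap: 27.6
```

```bash
python3 - <<'E'
from h import *
s=snap('wrist','w4');snap('scene','s4'); q=r.sense();print(q['tool_pos'],q['tcp_rot'],q['finger_gap'],q['ft_force'])
crop('w4',230,120,160,160,5,'w4c')
crop('s4',350,200,80,80,10,'s4c')
E
```

```text
[641.75343321 163.38475316 139.10161993] [ 1.79984166e+02 -7.02877892e-02  2.33435100e+01] 27.247031893896906 [ 0.44475592  0.15531883 -0.82872533]
```

View pics/w4c.png

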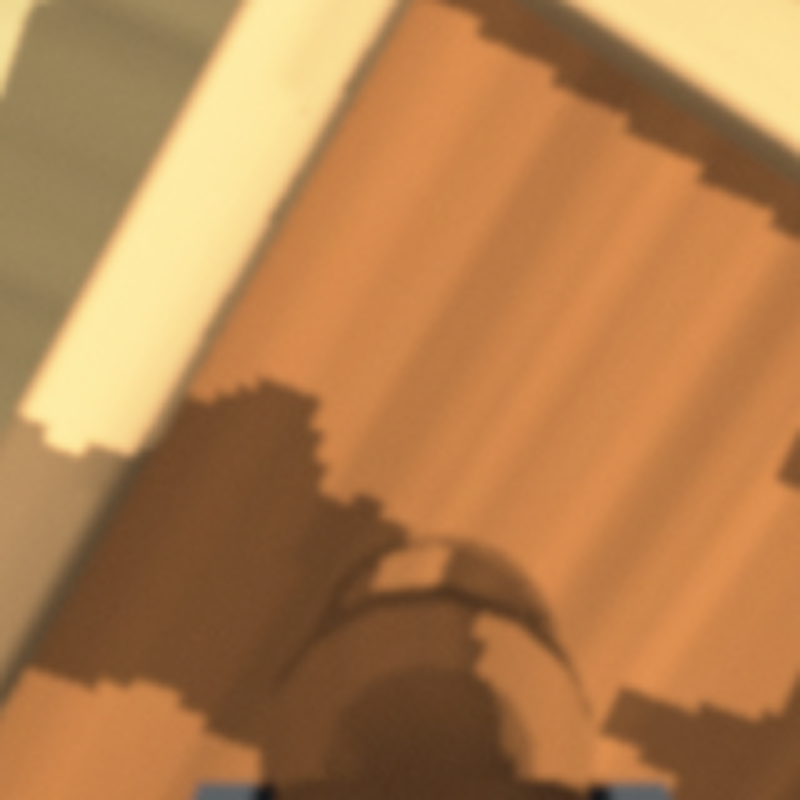

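View pics/s4c.png

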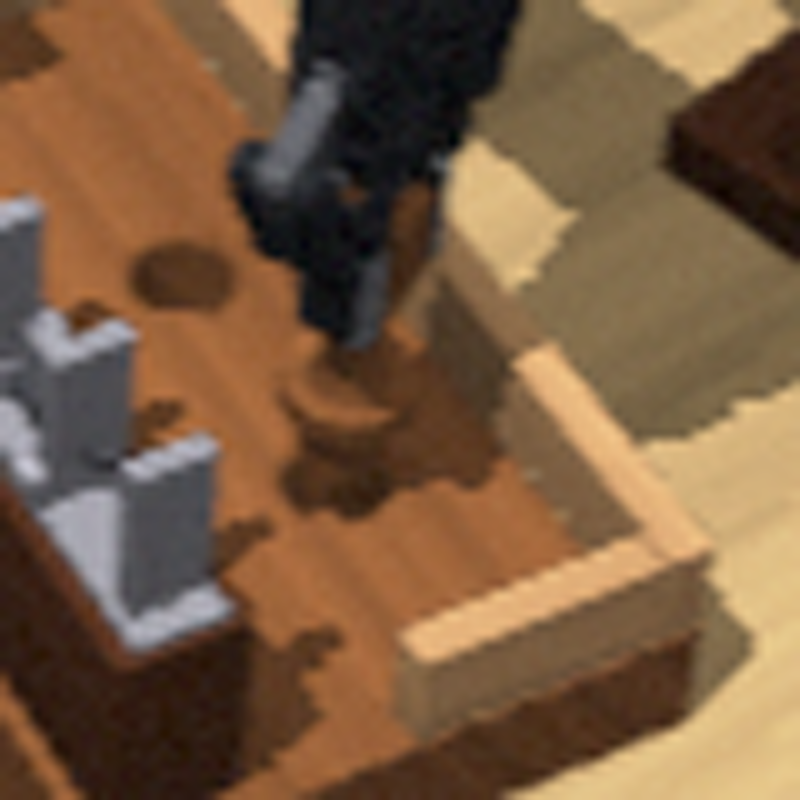

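```bash
cat >> h.py <<'E'
from scipy.optimize import least_squares
def circ(s,A,z,r):
    def f(c):
        t=np.linspace(0,2*np.pi,400); C=proj(s,np.c_[c[0]+r*np.cos(t),c[1]+r*np.sin(t),0*t+z])
        return np.min(np.hypot(C[None,:,0]-A[:,None,0],C[None,:,1]-A[:,None,1]),1)
    c0=pix(s,*A.mean(0),z)[:2]; g=least_squares(f,c0,diff_step=1e-4); return g.x.round(2),g.fun.max().round(2)
E
python3 - <<'E'
from h import *
s=load('w4'); f=lambda p:(np.array(p,float)+.5)/5-.5+[230,120]
print('w bore',circ(s,f([(350,575),(375,552),(405,540),(440,536),(480,545),(515,565),(540,595),(550,620)]),40,14.5))
print('w collar',circ(s,f([(275,690),(300,650),(340,615),(390,595),(430,590),(480,600),(530,630),(570,670),(595,720)]),76,19))
s=load('s4'); f=lambda p:(np.array(p,float)+.5)/10-.5+[350,200]
print('s bore2',circ(s,f([(285,480),(300,502),(325,514),(350,517),(375,508),(391,485)]),40,14.5))
print('s collar bottom', circ(s,f([(284,390),(295,412),(320,428),(350,432),(385,425),(403,405)]),76,19))
for n,P in [('bore+0',(638.9,162.3,40))]: print(proj(s,[P]))
im=cv2.resize(cv2.imread('pics/s4.png')[200:280,350:430],None,fx=10,fy=10,interpolation=cv2.INTER_CUBIC)
im=cv2.convertScaleAbs(im,alpha=2.0,beta=-20); cv2.imwrite('pics/s4d.png',im[300:600,200:500].repeat(2,0).repeat(2,1))
E
```

```text
w bore (array([642.98, 162.74]), np.float64(0.81))
w collar (array([640.14, 163.16]), np.float64(0.82))
s bore2 (array([636.28, 164.89]), np.float64(0.08))
s collar bottom (array([632.96, 167.13]), np.float64(0.53))
[[383.24742376 248.19107383]]
```

View pics/s4d.png

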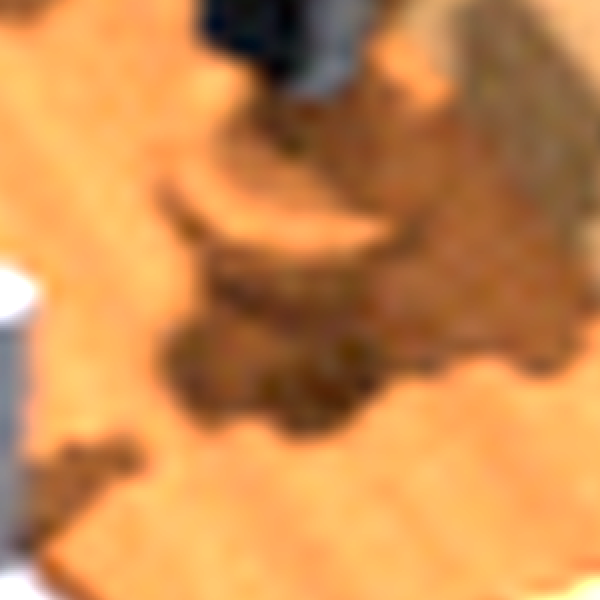

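{"fn": "drive_tool", "kwargs": {
  "moves": [
    [[3, -1, 0], 0],
    [[3, -1, -3], 0],
    [[3, -1, -6], 0],
    [[3, -1, -9], 0],
    [[3, -1, -12], 0],
    [[3, -1, -14], 0],
    [[3, -1, -14], 0],
    [[3, -1, -14], 0]
  ]
}}

```text
time: 6.55
tool_pos: [644.1, 162.3, 124.0]
tcp_rot: [-180.0, 0.0, 23.3]
ft_force: [-0.3, -0.7, 0.2]
finger_gap: 26.9
```

{"fn": "drive_tool", "kwargs": {
  "moves": [
    [[0, 0, -4], 0],
    [[0, 0, -8], 0],
    [[0, 0, -12], 0],
    [[0, 0, -16], 0],
    [[0, 0, -19], 0],
    [[0, 0, -21], 0],
    [[0, 0, -21], 0],
    [[0, 0, -21], 0]
  ]
}}

```text
time: 7.22
tool_pos: [644.6, 162.5, 104.7]
tcp_rot: [180.0, -0.1, 23.4]
ft_force: [-4.4, 0.1, 9.1]
finger_gap: 27.3
```

```bash
python3 - <<'E'
from h import *
s=snap('scene','s5'); q=r.sense();print(q['tool_pos'],q['tcp_rot'],q['finger_gap'],q['ft_force'])
crop('s5',350,180,80,80,9,'s5c')
E
```

```text
[644.62826467 162.49993526 104.73626284] [ 1.79991778e+02 -5.57928025e-02  2.33472672e+01] 27.605413551413502 [-5.32435446 -0.6666632   9.22247223]
```

View pics/s5c.png

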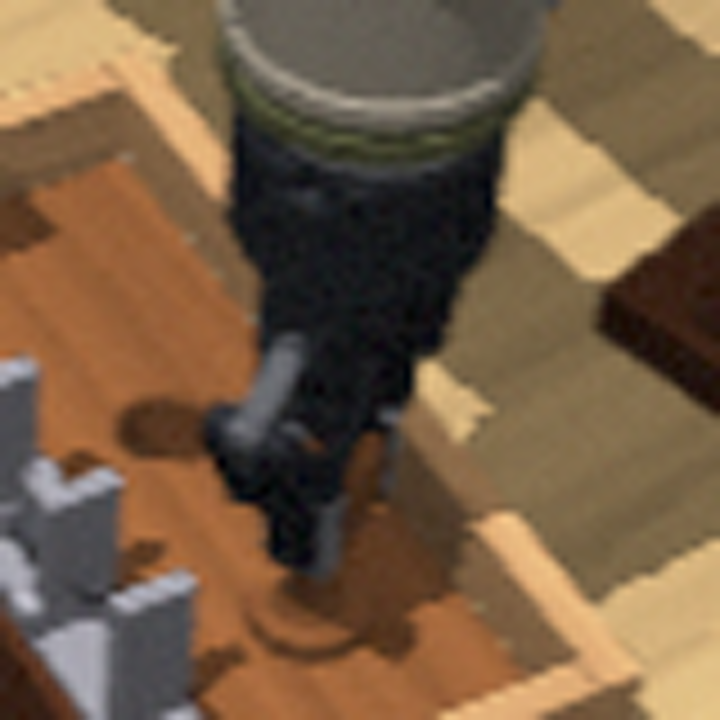

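{"fn": "drive_tool", "kwargs": {
  "moves": [
    [[-1, 0, 1], 0],
    [[-1, 0, 1], 0],
    [[-1, 0, 1], 0],
    [[-1, 0, 1], 0],
    [[-1, 0, 1], 0],
    [[-1, 0, 10], 0],
    [[-1, 0, 30], 0],
    [[-1, 0, 60], 0]
  ],
  "fingers": 60
}}

```text
time: 7.93
tool_pos: [641.1, 161.9, 160.7]
tcp_rot: [-179.9, 0.4, 23.3]
ft_force: [-0.4, -0.3, -1.1]
finger_gap: 60.0
```

{"fn": "drive_tool", "kwargs": {
  "moves": [
    [[0, 0, 30], 0],
    [[0, 0, 65], 0],
    [[0, 0, 100], 0],
    [[0, -10, 120], 0],
    [[0, -30, 125], 0],
    [[0, -60, 125], 0],
    [[0, -95, 125], 0],
    [[0, -130, 125], 0]
  ]
}}

```text
time: 8.6
tool_pos: [643.2, 31.6, 289.5]
tcp_rot: [180.0, -0.1, 23.4]
ft_force: [0.6, 0.2, -0.3]
finger_gap: 59.8
```

```bash
python3 - <<'E'
from h import *
s=snap('scene','s6'); q=r.sense();print(q['tool_pos'],q['tcp_rot'],q['finger_gap'],q['ft_force'])
crop('s6',300,150,160,160,5,'s6c')
E
```

```text
[643.30533827  24.44378118 289.27176808] [1.79775597e+02 4.20740145e-02 2.31419966e+01] 59.53638746995683 [ 0.09981455 -2.91099593 -0.70255313]
```

View pics/s6c.png

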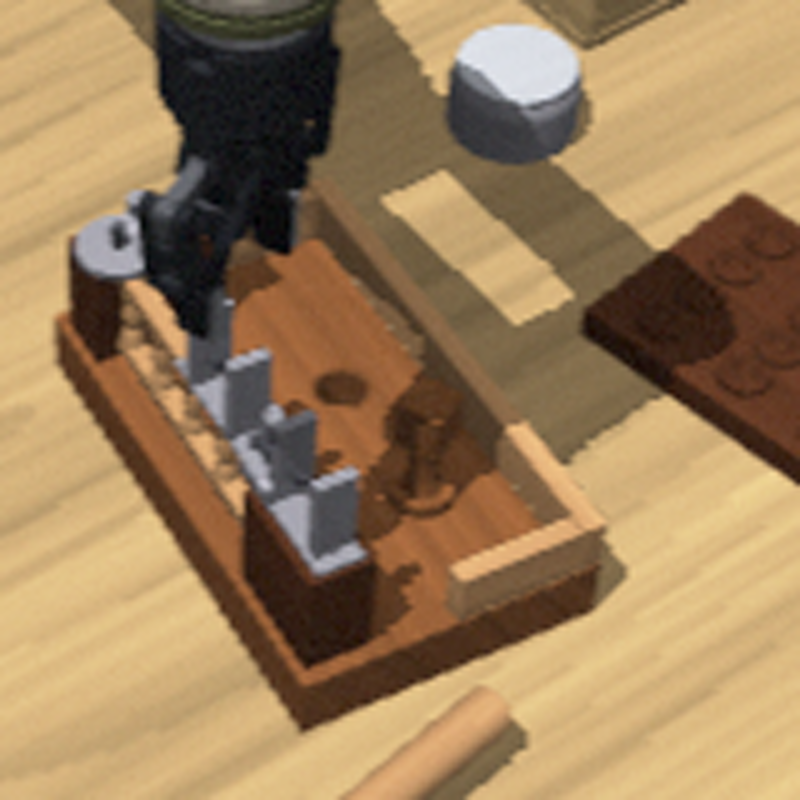

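{"fn": "drive_tool", "kwargs": {
  "moves": [
    [[-1, -30, 0], 4],
    [[-3, -68, 0], 8],
    [[-5, -106, 0], 12],
    [[-7, -144, 0], 16],
    [[-9, -182, -10], 20],
    [[-11, -220, -20], 24],
    [[-12, -256, -30], 28],
    [[-13, -288, -35], 31]
  ]
}}

```text
time: 9.32
tool_pos: [629.4, -257.8, 252.5]
tcp_rot: [-179.9, 0.0, 54.5]
ft_force: [0.5, -0.1, 0.0]
finger_gap: 60.1
```

{"fn": "drive_tool", "kwargs": {
  "moves": [
    [[0, 0, 0], 0],
    [[0, 0, 0], 0],
    [[0, 0, 0], 0],
    [[0, 0, 0], 0],
    [[0, 0, 0], 0],
    [[0, 0, 0], 0],
    [[0, 0, 0], 0],
    [[0, 0, 0], 0]
  ]
}}

```text
time: 9.98
tool_pos: [630.5, -255.0, 253.6]
tcp_rot: [180.0, -0.0, 54.4]
ft_force: [0.9, -0.1, 0.1]
finger_gap: 59.9
```

```bash
python3 - <<'E'
from h import *
s=snap('wrist','w7'); q=r.sense();print(q['tool_pos'],q['tcp_rot'],q['finger_gap'],q['ft_force'])
print(proj(s,[[630,-256,104]]))
crop('w7',260,170,120,120,6,'w7c')
E
```

```text
[ 630.4499335  -255.17040352  253.47784187] [ 1.79987818e+02 -3.22387080e-03  5.43801803e+01] 59.78194206534028 [-0.30016734 -0.0064971   0.41021619]
[[314.65245796 231.28264568]]
```

View pics/w7c.png

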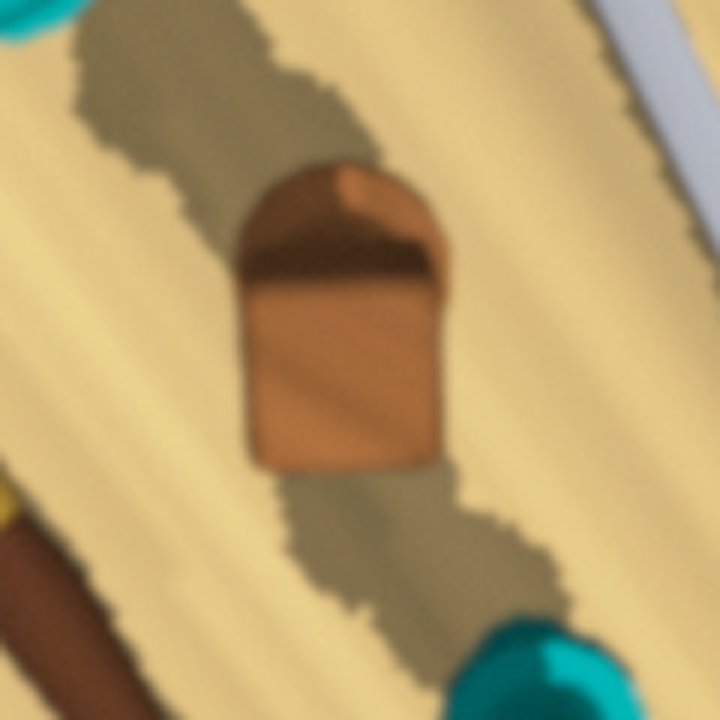

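View pics/w7.png

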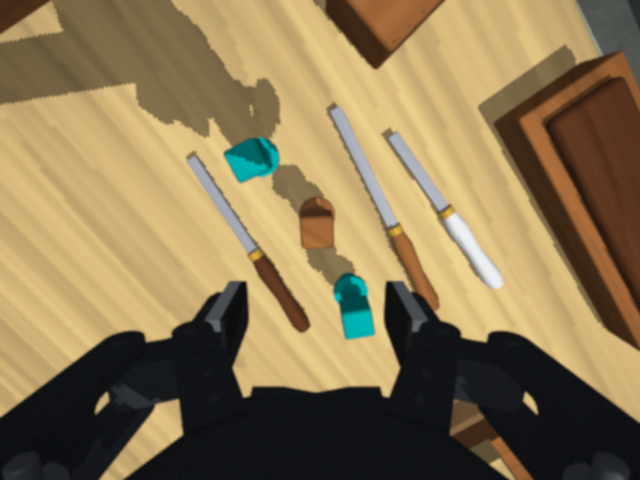

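```bash
python3 - <<'E'
from h import *
s=load('w7'); P=(np.array([(243,281),(441,279),(440,466),(252,471)])+.5)/6-.5+[260,170]
Q=np.array([pix(s,*p,104)[:2] for p in P]); e=np.roll(Q,-1,0)-Q
print(Q.mean(0),np.hypot(*e.T),np.degrees(np.arctan2(e[:,1],e[:,0]))%90)
E
```

```text
[ 631.07754759 -257.67767653] [26.64646452 26.31367944 25.95047011 26.77023541] [54.98582466 54.88420197 55.97639305 56.3839967 ]
```

{"fn": "drive_tool", "kwargs": {
  "moves": [
    [[1, -2, -10], 1],
    [[1, -2, -40], 1],
    [[1, -2, -75], 1],
    [[1, -2, -110], 1],
    [[1, -2, -140], 1],
    [[1, -2, -158], 1],
    [[1, -2, -163], 1],
    [[1, -2, -163], 1]
  ]
}}

```text
time: 10.7
tool_pos: [629.6, -257.0, 87.3]
tcp_rot: [-179.7, 0.0, 55.4]
ft_force: [-0.5, 0.8, -0.0]
finger_gap: 59.8
```

{"fn": "drive_tool", "kwargs": {
  "moves": [
    [[0, 0, 0], 0],
    [[0, 0, 0], 0],
    [[0, 0, 0], 0],
    [[0, 0, 0], 0],
    [[0, 0, 0], 0],
    [[0, 0, 0], 0],
    [[0, 0, 0], 0],
    [[0, 0, 0], 0]
  ],
  "fingers": 20
}}

```text
time: 11.37
tool_pos: [632.6, -258.3, 92.7]
tcp_rot: [179.8, -0.0, 55.3]
ft_force: [0.4, 1.0, 5.7]
finger_gap: 27.5
```

{"fn": "drive_tool", "kwargs": {
  "moves": [
    [[0, 0, 10], 0],
    [[0, 0, 35], 0],
    [[0, 0, 65], 0],
    [[0, 0, 100], 0],
    [[0, 0, 135], 0],
    [[0, 0, 170], 0],
    [[0, 0, 200], 0],
    [[0, 0, 200], 0]
  ]
}}

```text
time: 12.03
tool_pos: [633.6, -258.8, 300.8]
tcp_rot: [179.3, -0.1, 55.3]
ft_force: [0.4, -0.8, 0.4]
finger_gap: 27.5
```

{"fn": "drive_tool", "kwargs": {
  "moves": [
    [[-4, 22, 0], 0],
    [[-10, 58, 0], 0],
    [[-16, 96, 0], 0],
    [[-22, 134, 0], 0],
    [[-29, 172, 0], 0],
    [[-35, 210, 0], 0],
    [[-42, 248, 0], 0],
    [[-48, 286, 0], 0]
  ]
}}

```text
time: 12.7
tool_pos: [582.3, 30.0, 290.8]
tcp_rot: [180.0, -0.0, 55.3]
ft_force: [1.2, -0.0, -0.8]
finger_gap: 26.9
```

{"fn": "drive_tool", "kwargs": {
  "moves": [
    [[-6, 36, 0], 0],
    [[-12, 72, 0], 0],
    [[-18, 108, 0], 0],
    [[-22, 132, -10], 0],
    [[-24, 144, -40], 0],
    [[-24, 146, -70], 0],
    [[-24, 146, -100], 0],
    [[-24, 146, -120], 0]
  ]
}}

```text
time: 13.37
tool_pos: [557.6, 174.7, 167.4]
tcp_rot: [-179.9, 0.1, 55.4]
ft_force: [0.4, 0.2, -0.9]
finger_gap: 27.5
```

{"fn": "drive_tool", "kwargs": {
  "moves": [
    [[0, 0, -10], 0],
    [[0, 0, -20], 0],
    [[0, 0, -20], 0],
    [[0, 0, -20], 0],
    [[0, 0, -20], 0],
    [[0, 0, -20], 0],
    [[0, 0, -20], 0],
    [[0, 0, -20], 0]
  ]
}}

```text
time: 14.03
tool_pos: [559.9, 174.4, 151.3]
tcp_rot: [179.9, -0.1, 55.3]
ft_force: [0.8, 0.2, -1.4]
finger_gap: 27.3
```

```bash
python3 - <<'E'
from h import *
s=snap('wrist','w8');snap('scene','s8'); q=r.sense();print(q['tool_pos'],q['tcp_rot'],q['finger_gap'],q['ft_force'])
crop('w8',230,120,160,160,5,'w8c')
crop('s8',320,180,100,100,8,'s8c')
E
```

```text
[559.53126813 174.35186026 150.79251958] [ 1.79971277e+02 -3.21758872e-02  5.53411137e+01] 27.550569927941975 [ 0.23155728 -0.52011495 -1.39661925]
```

View pics/w8c.png

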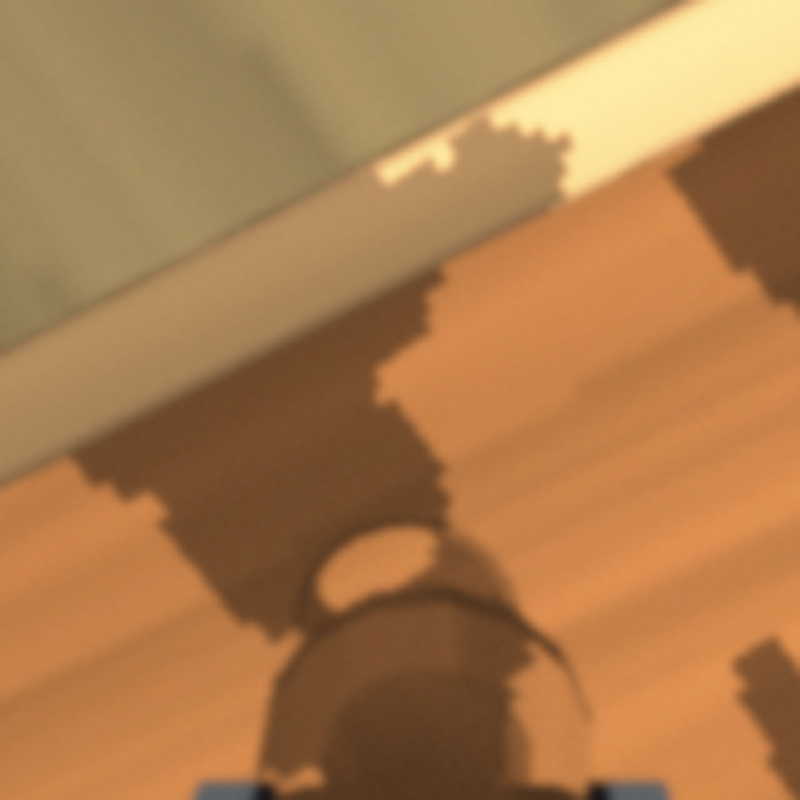

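View pics/s8c.png

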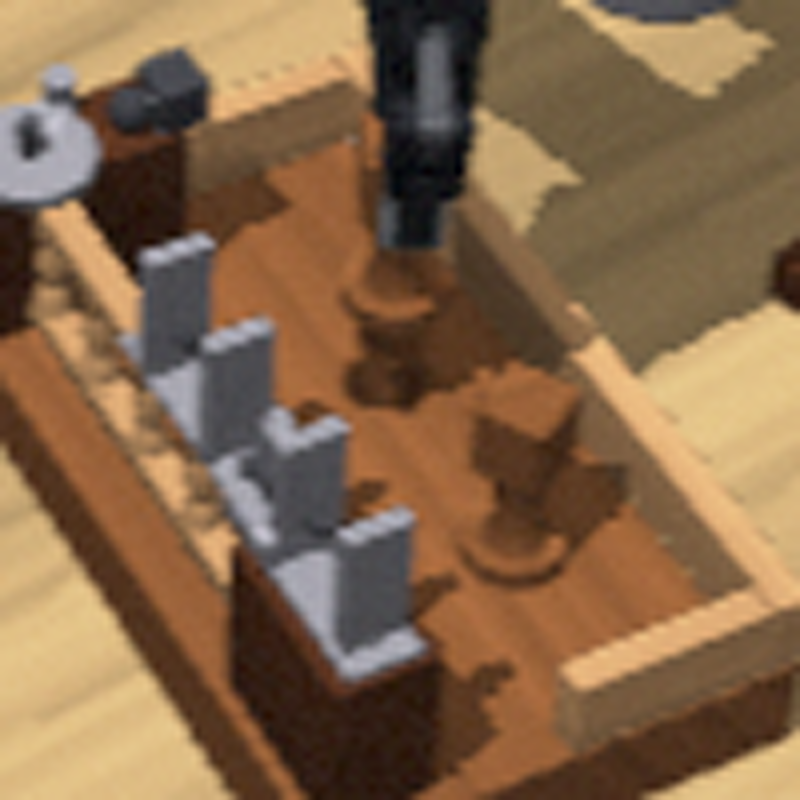

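```bash
python3 - <<'E'
from h import *
s=load('w8'); f=lambda p:(np.array(p,float)+.5)/5-.5+[230,120]
print('w bore',circ(s,f([(302,600),(315,570),(340,545),(375,527),(405,522),(440,527),(475,545),(500,570),(515,600)]),40,14.5))
print('w collar',circ(s,f([(262,740),(275,690),(300,650),(340,615),(390,595),(430,590),(480,602),(530,632),(565,670),(588,715)]),87,19))
s=load('s8'); f=lambda p:(np.array(p,float)+.5)/8-.5+[320,180]
print('s bore',circ(s,f([(346,380),(355,396),(375,407),(398,407),(418,395)]),40,14.5))
print('s collar', circ(s,f([(343,297),(355,313),(380,323),(415,317),(433,302)]),87,19))
E
```

```text
w bore (array([558.01, 175.45]), np.float64(1.25))
w collar (array([558.95, 172.34]), np.float64(0.65))
s bore (array([551.13, 176.38]), np.float64(0.19))
s collar (array([549.19, 176.18]), np.float64(0.43))
```

{"fn": "drive_tool", "kwargs": {
  "moves": [
    [[-1, 2, 0], 0],
    [[-1, 2, -5], 0],
    [[-1, 2, -10], 0],
    [[-1, 2, -15], 0],
    [[-1, 2, -18], 0],
    [[-1, 2, -22], 0],
    [[-1, 2, -26], 0],
    [[-1, 2, -26], 0]
  ]
}}

```text
time: 14.8
tool_pos: [557.6, 176.1, 123.0]
tcp_rot: [-179.9, 0.1, 55.3]
ft_force: [0.3, -0.2, -1.1]
finger_gap: 27.2
```

{"fn": "drive_tool", "kwargs": {
  "moves": [
    [[0, 0, -4], 0],
    [[0, 0, -8], 0],
    [[0, 0, -12], 0],
    [[0, 0, -16], 0],
    [[0, 0, -19], 0],
    [[0, 0, -21], 0],
    [[0, 0, -21], 0],
    [[0, 0, -21], 0]
  ]
}}

```text
time: 15.47
tool_pos: [558.8, 176.6, 104.7]
tcp_rot: [180.0, -0.1, 55.4]
ft_force: [-4.7, -0.4, 9.2]
finger_gap: 27.2
```

{"fn": "drive_tool", "kwargs": {
  "moves": [
    [[0, 0, 1], 0],
    [[0, 0, 1], 0],
    [[0, 0, 1], 0],
    [[0, 0, 1], 0],
    [[0, 0, 1], 0],
    [[0, 0, 10], 0],
    [[0, 0, 30], 0],
    [[0, 0, 60], 0]
  ],
  "fingers": 55
}}

```text
time: 16.13
tool_pos: [556.1, 175.8, 161.0]
tcp_rot: [-179.8, 0.3, 55.3]
ft_force: [0.9, -0.4, -0.4]
finger_gap: 54.6
```

{"fn": "drive_tool", "kwargs": {
  "moves": [
    [[0, 0, 40], 3],
    [[0, 0, 75], 6],
    [[0, 0, 110], 10],
    [[0, 0, 140], 14],
    [[0, 0, 150], 18],
    [[0, 0, 150], 22],
    [[0, 0, 150], 26],
    [[0, 0, 150], 27]
  ],
  "fingers": 70
}}

```text
time: 16.8
tool_pos: [558.4, 176.3, 314.5]
tcp_rot: [179.9, -0.0, 82.5]
ft_force: [0.5, 0.1, 0.4]
finger_gap: 70.3
```

```bash
python3 - <<'E'
from h import *
s=snap('scene','s9'); q=r.sense();print(q['tool_pos'],q['tcp_rot'],q['finger_gap'],q['ft_force'])
snap('top','t9');snap('wrist','w9')
crop('s9',310,160,140,140,5,'s9c')
E
```

```text
[558.26613474 176.29216594 313.94456325] [ 1.79968090e+02 -9.42868021e-03  8.24324202e+01] 69.94575530255025 [ 0.33961686  1.37536273 -0.15112861]
```

View pics/s9c.png

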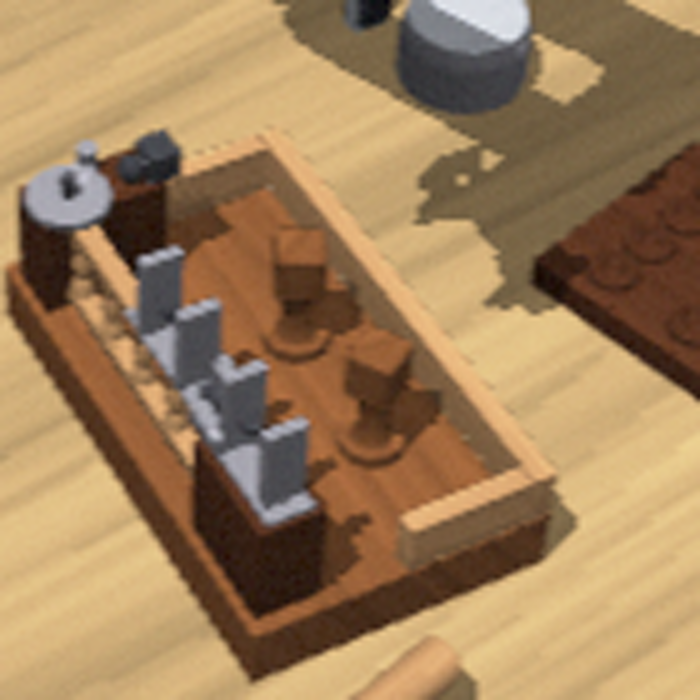

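View pics/w9.png

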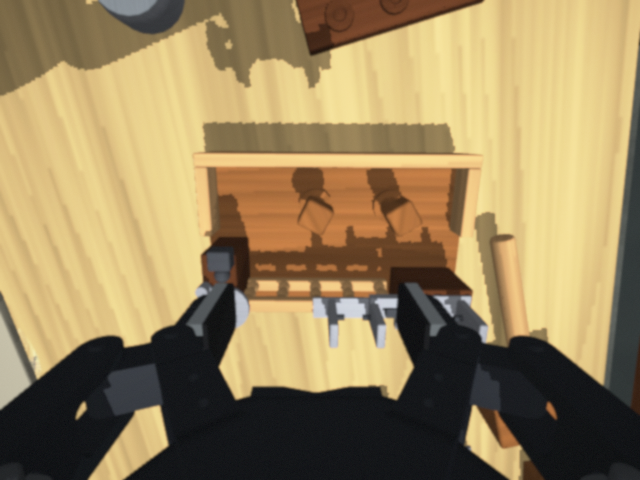

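{"fn": "drive_tool", "kwargs": {
  "moves": [
    [[15, -15, -5], 0],
    [[33, -33, -12], 0],
    [[52, -52, -20], 0],
    [[71, -71, -28], 0],
    [[88, -88, -35], 0],
    [[103, -102, -40], 0],
    [[111, -109, -43], 0],
    [[113, -111, -43], 0]
  ]
}}

```text
time: 17.62
tool_pos: [671.6, 63.9, 268.6]
tcp_rot: [-179.9, 0.0, 82.2]
ft_force: [0.9, 0.6, -0.3]
finger_gap: 70.0
```

{"fn": "drive_tool", "kwargs": {
  "moves": [
    [[0, 0, 0], 0],
    [[0, 0, 0], 0],
    [[0, 0, 0], 0],
    [[0, 0, 0], 0],
    [[0, 0, 0], 0],
    [[0, 0, 0], 0],
    [[0, 0, 0], 0],
    [[0, 0, 0], 0]
  ]
}}

```text
time: 18.28
tool_pos: [671.2, 65.5, 270.4]
tcp_rot: [180.0, -0.0, 82.4]
ft_force: [0.6, -0.2, 0.5]
finger_gap: 69.9
```

```bash
python3 - <<'E'
from h import *
s=snap('wrist','w10'); q=r.sense();print(q['tool_pos'],q['tcp_rot'],q['finger_gap'],q['ft_force'])
crop('w10',150,180,300,160,2.6,'w10c')
E
```

```text
[671.22614081  65.43744285 270.36203254] [ 1.79996474e+02 -1.02816129e-03  8.23497791e+01] 69.8490271041936 [ 0.7132035  -0.70385887  0.36791712]
```

View pics/w10c.png

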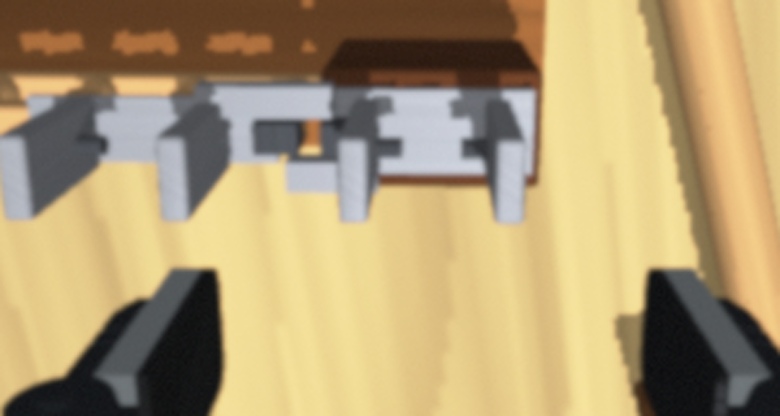

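View pics/w10.png

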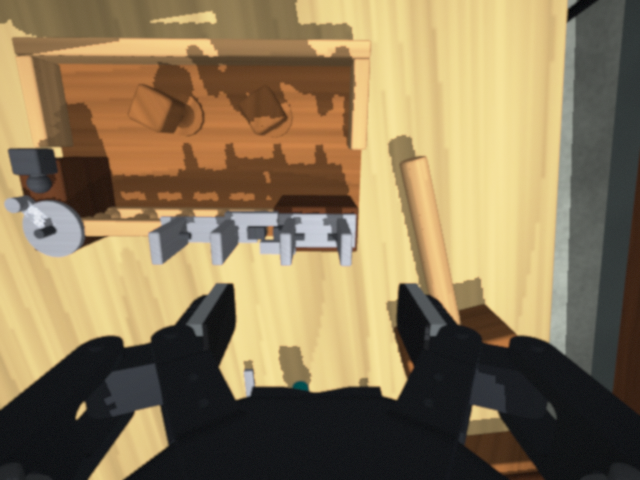

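```bash
python3 - <<'E'
from h import *
s=load('w10'); P=(np.array([(17,178),(175,178),(353,179),(510,180)])+.5)/2.6-.5+[150,180]
Q=np.array([pix(s,*p,164) for p in P])[:,:2]; print(Q, np.diff(Q,axis=0))
print('post mid',Q[2:].mean(0),'gate mid',Q[:2].mean(0)); d=Q[3]-Q[0]; print(np.degrees(np.arctan2(d[1],d[0])),np.hypot(*d))
E
```

```text
[[562.52525498  77.26729604]
 [604.35580825  71.64401005]
 [651.4811242   65.02626936]
 [693.1057386   59.14756841]] [[41.83055328 -5.62328599]
 [47.12531595 -6.61774068]
 [41.6246144  -5.87870096]]
post mid [672.2934314   62.08691888] gate mid [583.44053162  74.45565304]
-7.900081009624798 131.83166248500325
```

{"fn": "drive_tool", "kwargs": {
  "moves": [
    [[1, -2, -5], 0],
    [[1, -2, -25], 0],
    [[1, -2, -50], 0],
    [[1, -2, -75], 0],
    [[1, -2, -95], 0],
    [[1, -2, -110], 0],
    [[1, -2, -118], 0],
    [[1, -2, -120], 0]
  ],
  "fingers": 68
}}

```text
time: 19.0
tool_pos: [671.0, 63.1, 147.6]
tcp_rot: [-179.8, 0.0, 82.3]
ft_force: [-1.1, 0.6, -0.5]
finger_gap: 68.3
```

{"fn": "drive_tool", "kwargs": {
  "moves": [
    [[0, 0, 0], 0],
    [[0, 0, 0], 0],
    [[0, 0, 0], 0],
    [[0, 0, 0], 0],
    [[0, 0, 0], 0],
    [[0, 0, 0], 0],
    [[0, 0, 0], 0],
    [[0, 0, 0], 0]
  ]
}}

```text
time: 19.67
tool_pos: [672.3, 63.3, 150.4]
tcp_rot: [180.0, -0.0, 82.3]
ft_force: [0.8, -0.7, -1.0]
finger_gap: 67.7
```

```bash
python3 - <<'E'
from h import *
snap('scene','s11');s=snap('wrist','w11'); q=r.sense();print(q['tool_pos'],q['tcp_rot'],q['finger_gap'],q['ft_force'])
crop('s11',310,150,140,140,5,'s11c')
E
```

```text
[672.25749921  63.31643019 150.27967285] [-1.79997107e+02 -1.91945818e-04  8.23436332e+01] 67.88298971499492 [0.41790702 0.9843926  0.55233094]
```

View pics/s11c.png

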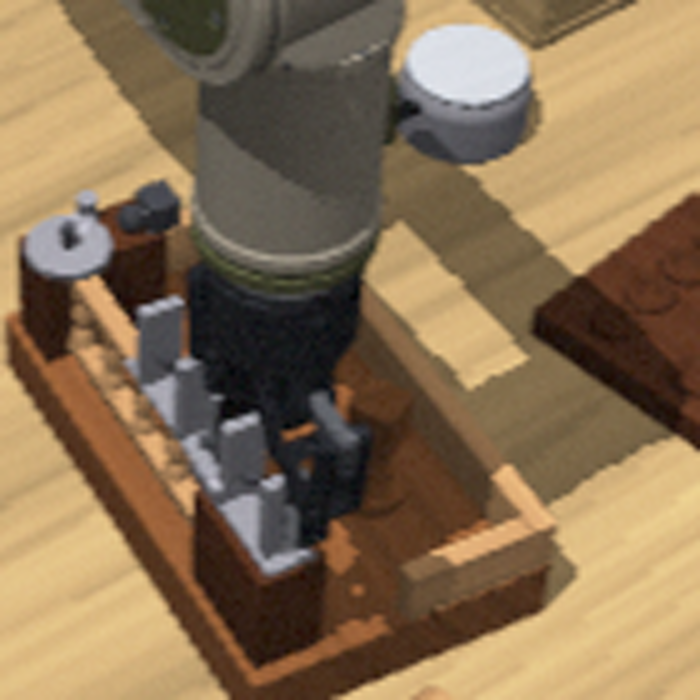

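View pics/w11.png

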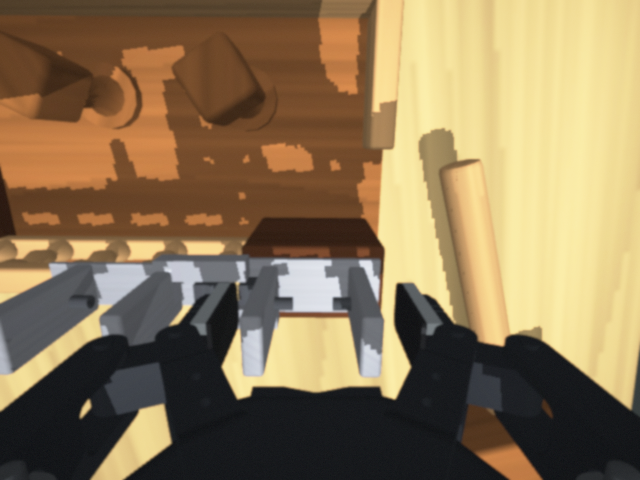

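```bash
python3 - <<'E'
from h import *
s=load('w11')
crop('w11',220,240,200,140,4,'w11c')
print(proj(s,[[672,63.3,z] for z in (125,135,145,164)]))
t=np.radians(82.34);u=np.array([np.cos(t),np.sin(t),0]);n=np.array([np.sin(t),-np.cos(t),0])
c=np.array([672.3,63.3,0])
for z in (128,147,164):print(z,proj(s,[c+n*a+u*b+[0,0,z] for a in(-34,34) for b in(-11,11)]).round(0).tolist())
for a in ((256,355),(370,355)): print(pix(s,*a,164))
E
```

```text
[[312.08681685 294.50234874]
 [311.89246245 304.35082634]
 [311.67105346 315.57023564]
 [311.15252543 341.84549345]]
128 [[239.0, 319.0], [237.0, 275.0], [386.0, 319.0], [389.0, 275.0]]
147 [[229.0, 342.0], [226.0, 293.0], [395.0, 342.0], [399.0, 293.0]]
164 [[218.0, 369.0], [213.0, 314.0], [406.0, 368.0], [410.0, 314.0]]
[651.74540914  60.66728696 164.        ]
[692.12834596  55.19832846 164.        ]
```

View pics/w11c.png

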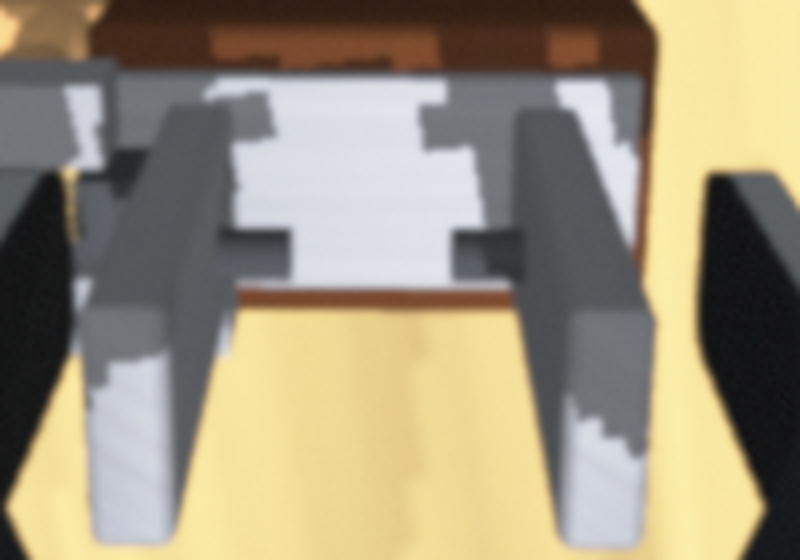

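{"fn": "drive_tool", "kwargs": {
  "moves": [
    [[0, -1.5, 0], 0],
    [[0, -1.5, 0], 0],
    [[0, -1.5, 0], 0],
    [[0, -1.5, 0], 0],
    [[0, -1.5, 0], 0],
    [[0, -1.5, 0], 0],
    [[0, -1.5, 0], 0],
    [[0, -1.5, 0], 0]
  ],
  "fingers": 28,
  "squeeze": 40
}}

```text
time: 20.43
tool_pos: [670.8, 62.0, 150.6]
tcp_rot: [-179.8, 0.0, 82.3]
ft_force: [-10.6, 0.6, 7.9]
finger_gap: 29.4
```

{"fn": "drive_tool", "kwargs": {
  "moves": [
    [[0, 0, 0], 0],
    [[0, 0, 0], 0],
    [[0, 0, 0], 0],
    [[0, 0, 0], 0],
    [[0, 0, 0], 0],
    [[0, 0, 0], 0],
    [[0, 0, 0], 0],
    [[0, 0, 0], 0]
  ]
}}

```text
time: 21.1
tool_pos: [670.8, 62.0, 150.6]
tcp_rot: [-179.8, 0.0, 82.3]
ft_force: [-10.2, 0.4, 7.5]
finger_gap: 29.7
```

```bash
python3 - <<'E'
from h import *
s=snap('wrist','w12'); q=r.sense();print(q['tool_pos'],q['tcp_rot'],q['finger_gap'],q['ft_force'])
E
```

```text
[670.77446236  61.97592208 150.62205679] [-1.79798750e+02  1.46847061e-02  8.23396385e+01] 29.83822038190804 [-9.68800425 -0.41735541  7.82022799]
```

View pics/w12.png

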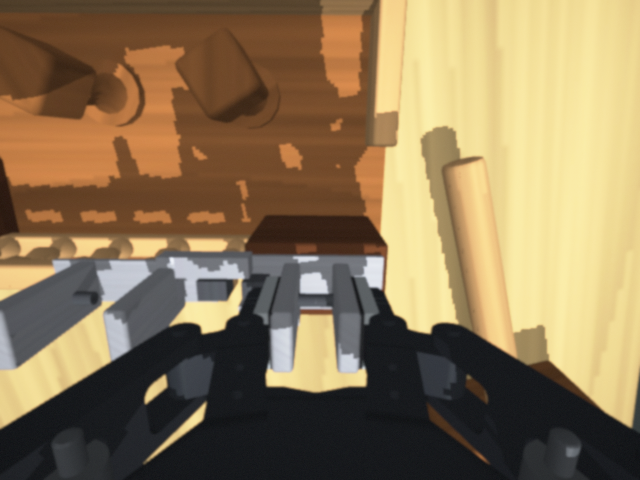

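{"fn": "drive_tool", "kwargs": {
  "moves": [
    [[-1, 0, 0], 0],
    [[-1, 0, 0], 0],
    [[-1, 0, 0], 0],
    [[-1, 0, 0], 0],
    [[-1, 0, 5], 0],
    [[-1, 0, 25], 0],
    [[-1, 0, 50], 0],
    [[-1, 0, 75], 0]
  ],
  "fingers": 68
}}

```text
time: 21.82
tool_pos: [670.8, 61.8, 225.7]
tcp_rot: [-179.9, 0.0, 82.3]
ft_force: [0.2, 0.1, 0.8]
finger_gap: 68.0
```

{"fn": "drive_tool", "kwargs": {
  "moves": [
    [[-12, 2, 15], 0],
    [[-30, 4, 25], 0],
    [[-50, 7, 25], 0],
    [[-70, 9, 25], 0],
    [[-84, 11, 25], 0],
    [[-89, 12, 25], 0],
    [[-90, 12, 25], 0],
    [[-90, 12, 25], 0]
  ]
}}

```text
time: 22.48
tool_pos: [581.7, 73.8, 250.8]
tcp_rot: [179.9, -0.0, 82.3]
ft_force: [0.2, -0.5, 0.6]
finger_gap: 68.0
```

```bash
python3 - <<'E'
from h import *
s=snap('wrist','w13'); snap('scene','s13');q=r.sense();print(q['tool_pos'],q['tcp_rot'],q['finger_gap'],q['ft_force'])
crop('w13',220,210,240,140,3.3,'w13c')
E
```

```text
[582.00260279  73.65486479 250.43211259] [ 1.79967921e+02 -3.12190187e-03  8.23323515e+01] 68.367031590722 [ 0.57673296 -0.00943838  0.31824629]
```

View pics/w13c.png

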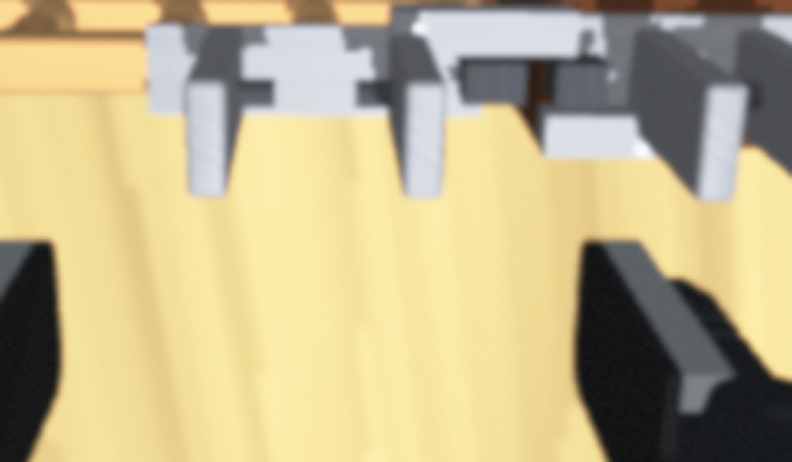

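{"fn": "drive_tool", "kwargs": {
  "moves": [
    [[0, 0, -5], 0],
    [[0, 0, -25], 0],
    [[0, 0, -45], 0],
    [[0, 0, -65], 0],
    [[0, 0, -82], 0],
    [[0, 0, -94], 0],
    [[0, 0, -100], 0],
    [[0, 0, -100], 0]
  ]
}}

```text
time: 23.25
tool_pos: [580.4, 73.7, 148.3]
tcp_rot: [-179.8, 0.0, 82.3]
ft_force: [-0.3, -0.1, 0.5]
finger_gap: 67.9
```

{"fn": "drive_tool", "kwargs": {
  "moves": [
    [[0, 0, 0], 0],
    [[0, 0, 0], 0],
    [[0, 0, 0], 0],
    [[0, 0, 0], 0],
    [[0, 0, 0], 0],
    [[0, 0, 0], 0],
    [[0, 0, 0], 0],
    [[0, 0, 0], 0]
  ],
  "fingers": 28
}}

```text
time: 23.92
tool_pos: [581.5, 74.2, 152.6]
tcp_rot: [180.0, -0.0, 82.4]
ft_force: [-7.6, 1.4, 7.8]
finger_gap: 29.4
```

```bash
python3 - <<'E'
from h import *
s=snap('wrist','w14'); snap('scene','s14'); q=r.sense();print(q['tool_pos'],q['tcp_rot'],q['finger_gap'],q['ft_force'],q['joint_pos'])
a=cv2.imread('pics/s14.png')[150:290,310:450]; cv2.imwrite('pics/s14c.png',cv2.resize(a,None,fx=5,fy=5,interpolation=cv2.INTER_CUBIC))
E
```

```text
[581.46255219  74.1712027  152.5529056 ] [ 1.79951539e+02 -3.46073494e-02  8.23500538e+01] 29.97110562391104 [-6.45637051  0.66797089  8.03065514] [2.24330282e+00 9.22145426e+00 9.40588589e+01 2.64802803e-02
 7.66660016e+01 9.88716866e+00]
```

View pics/w14.png

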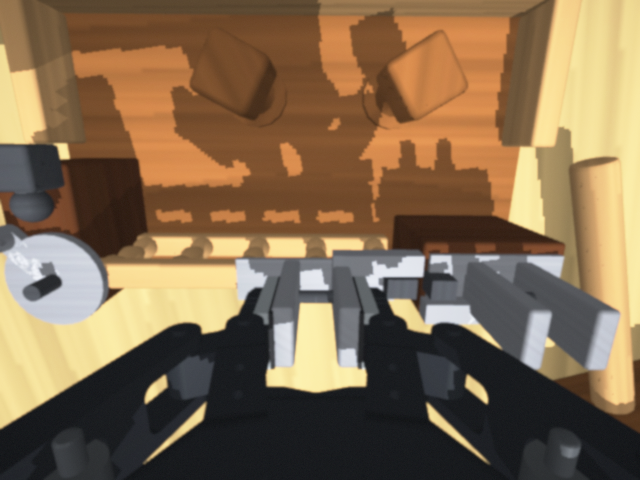

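View pics/s14c.png

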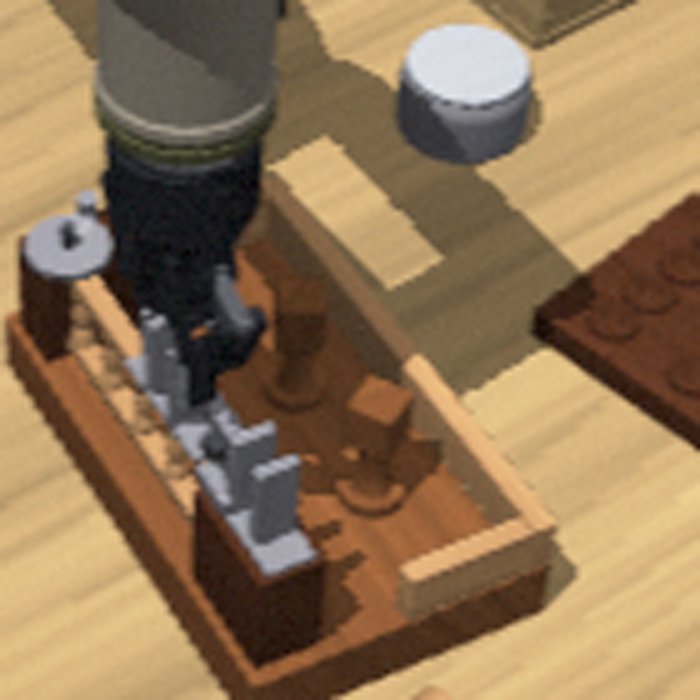

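```bash
python3 - <<'E'
import numpy as np
h=np.array([452.5,91.7]);P=lambda a:h+130*np.array([np.cos(np.radians(-7.9-a)),np.sin(np.radians(-7.9-a))])
for lo,st in((0,3),(24,4),(56,3)):
  print([[ *(P(lo+st*i)-P(lo)).round(1),-st*i] for i in range(1,9)])
E
```

```text
[[np.float64(-1.1), np.float64(-6.7), -3], [np.float64(-2.6), np.float64(-13.4), -6], [np.float64(-4.4), np.float64(-19.9), -9], [np.float64(-6.5), np.float64(-26.4), -12], [np.float64(-9.0), np.float64(-32.7), -15], [np.float64(-11.8), np.float64(-38.9), -18], [np.float64(-15.0), np.float64(-45.0), -21], [np.float64(-18.4), np.float64(-50.8), -24]]
[[np.float64(-5.1), np.float64(-7.5), -4], [np.float64(-10.6), np.float64(-14.7), -8], [np.float64(-16.7), np.float64(-21.4), -12], [np.float64(-23.2), np.float64(-27.8), -16], [np.float64(-30.2), np.float64(-33.6), -20], [np.float64(-37.5), np.float64(-39.0), -24], [np.float64(-45.2), np.float64(-43.8), -28], [np.float64(-53.2), np.float64(-48.0), -32]]
[[np.float64(-6.2), np.float64(-2.8), -3], [np.float64(-12.5), np.float64(-5.3), -6], [np.float64(-19.0), np.float64(-7.5), -9], [np.float64(-25.5), np.float64(-9.3), -12], [np.float64(-32.2), np.float64(-10.8), -15], [np.float64(-38.9), np.float64(-12.0), -18], [np.float64(-45.6), np.float64(-12.7), -21], [np.float64(-52.4), np.float64(-13.2), -24]]
```

{"fn": "drive_tool", "kwargs": {
  "moves": [
    [[-1, -7, 0], -3],
    [[-3, -13, 0], -6],
    [[-4, -20, 0], -9],
    [[-6, -26, 0], -12],
    [[-9, -33, 0], -15],
    [[-12, -39, 0], -18],
    [[-15, -45, 0], -21],
    [[-18, -51, 0], -24]
  ],
  "squeeze": 50
}}

```text
time: 24.68
tool_pos: [563.3, 23.7, 152.6]
tcp_rot: [-180.0, -0.1, 58.2]
ft_force: [-9.5, 6.7, 10.2]
finger_gap: 28.8
```

```bash
python3 - <<'E'
from h import *
s=snap('scene','s15'); q=r.sense();print(q['tool_pos'],q['tcp_rot'],q['finger_gap'],q['ft_force'])
crop('s15',270,150,160,160,5,'s15c')
E
```

```text
[562.81190591  22.83412477 152.63224965] [-1.79972126e+02 -6.92315400e-02  5.79810479e+01] 28.987523698276913 [-7.92207483  6.16422998  8.30782307]
```

View pics/s15c.png

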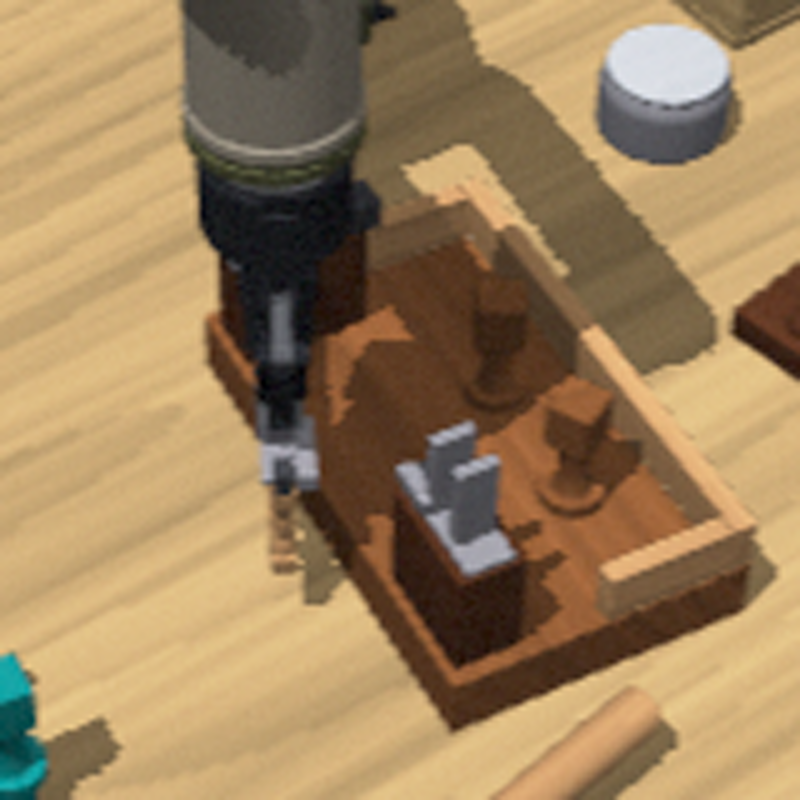

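The gate has come out with the catch and the post catch has stayed in. I'll carry on through the detent.

{"fn": "drive_tool", "kwargs": {
  "moves": [
    [[-5, -7, 0], -4],
    [[-11, -15, 0], -8],
    [[-17, -21, 0], -12],
    [[-23, -28, 0], -16],
    [[-30, -34, 0], -20],
    [[-37, -39, 0], -24],
    [[-45, -44, 0], -28],
    [[-53, -48, 0], -32]
  ]
}}

```text
time: 25.4
tool_pos: [510.7, -24.4, 152.6]
tcp_rot: [-180.0, -0.2, 26.2]
ft_force: [-5.4, 6.0, 9.4]
finger_gap: 29.0
```

{"fn": "drive_tool", "kwargs": {
  "moves": [
    [[-6, -3, 0], -3],
    [[-12, -5, 0], -6],
    [[-19, -7, 0], -9],
    [[-25, -9, 0], -12],
    [[-32, -11, 0], -15],
    [[-39, -12, 0], -18],
    [[-46, -13, 0], -21],
    [[-52, -13, 0], -24]
  ]
}}

```text
time: 26.07
tool_pos: [459.3, -37.7, 152.6]
tcp_rot: [-180.0, -0.2, 2.3]
ft_force: [-1.8, 4.2, 5.4]
finger_gap: 29.0
```

{"fn": "drive_tool", "kwargs": {
  "moves": [
    [[0, 0, 0], 0],
    [[0, 0, 0], 0],
    [[0, 0, 0], 0],
    [[0, 0, 0], 0],
    [[0, 0, 0], 0],
    [[0, 0, 0], 0],
    [[0, 0, 0], 0],
    [[0, 0, 0], 0]
  ]
}}

```text
time: 26.73
tool_pos: [459.6, -37.7, 152.6]
tcp_rot: [-180.0, -0.2, 2.4]
ft_force: [-2.6, 4.4, 7.9]
finger_gap: 28.9
```

```bash
python3 - <<'E'
from h import *
s=snap('scene','s16');snap('wrist','w16');snap('top','t16'); q=r.sense();print(q['tool_pos'],q['tcp_rot'],q['finger_gap'],q['ft_force'])
d=q['tool_pos'][:2]-[452.5,91.7];print('gate deg',-7.9-np.degrees(np.arctan2(d[1],d[0])),np.hypot(*d))
crop('s16',230,130,220,180,3.6,'s16c')
E
```

```text
[459.63694874 -37.7129716  152.63188839] [-179.98724086   -0.19989289    2.42747441] 29.28092127790889 [-1.87357161  4.73147894  7.28491535]
gate deg 78.94341349435224 129.60961868297866
```

View pics/s16c.png

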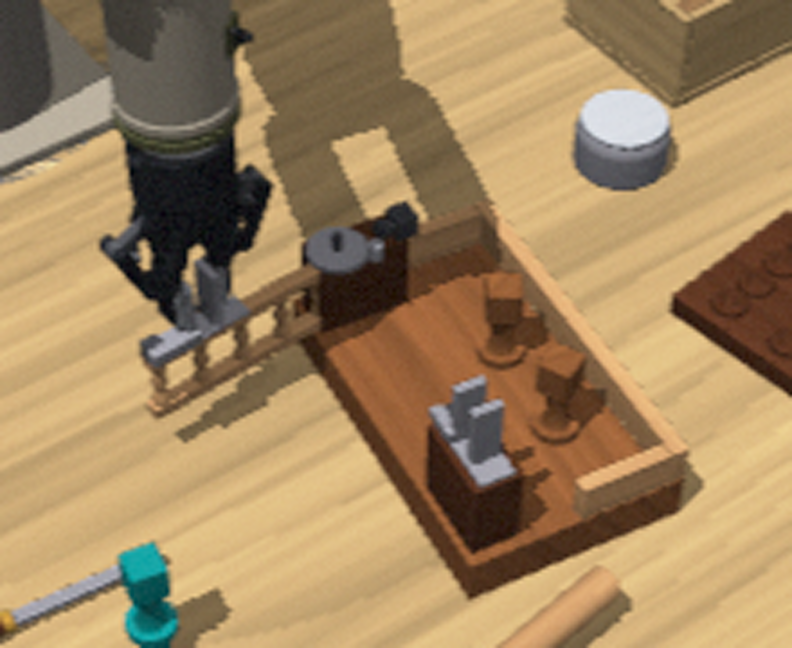

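View pics/w16.png

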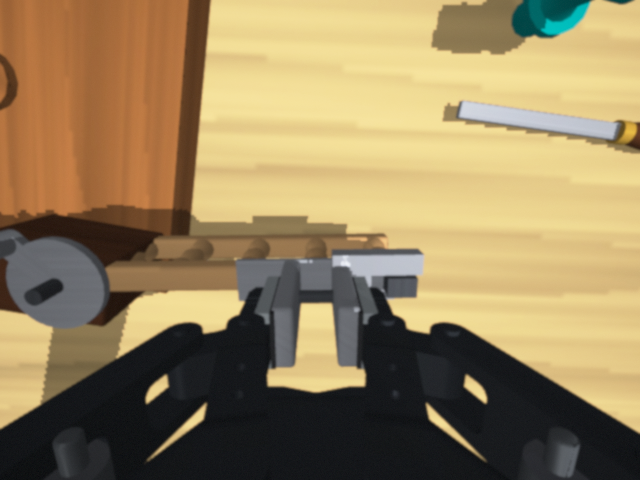

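View pics/t16.png

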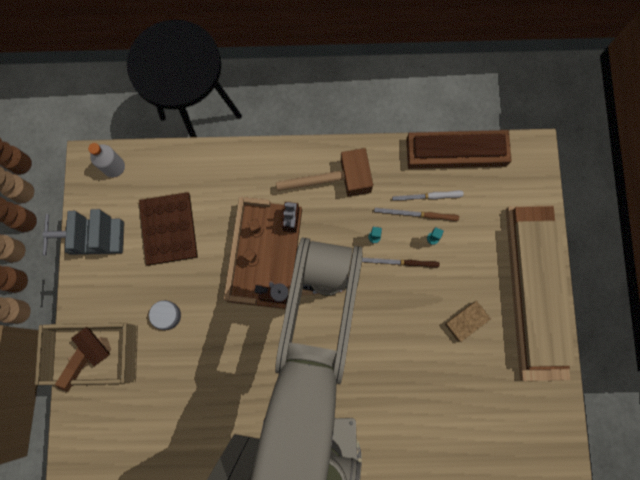

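```bash
python3 - <<'E'
from h import *
print(r.hand_in()); q=r.sense(); print(q['time'],q['tool_pos'],q['finger_gap'])
E
```

```text
the job is handed in; nothing more can be done
None
the job is handed in; nothing more can be done
```

The job is handed in: both brown pegs are in the bores and the post catch is squeezed. The gate catch is held squeezed, with the gate wide open in the gripper. It took about 27 s of the 72 s, and `hand_in` reports no verdict.

- **Pegs:** I put one peg in bore 2 and then the other in bore 1. Each went in with no resistance, then met about 9 N as the collar reached the floor. The last pictures show both upright with their collars down.
- **Post catch:** I squeezed this before touching the gate catch. The gripper read about 30 mm, a little under the nominal 32, which I put down to flex. The tabs stayed in after I let go.
- **Gate:** With its catch squeezed, I swung it past the detent. The last check gave about 79° from the tool position and 80° from the tool's turn, steady over the last hold. The gripper was at 29 mm with about 9 N on the wrist.
- **Everything else:** In the last top view, the gouges, mallet, tin, sanding block, panel and turquoise look-alikes are where they started.

**Camera disagreement:** The wrist camera placed points about 3–4 mm further along x than the scene and top cameras. I set the pegs down using offsets measured within one picture, and they went in cleanly.

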